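Scrapers back in their slots

TASK

Somebody has pushed the narrow scraper into the slot cut for the broad one, and the broad scraper is still lying on the bench. Put both scrapers away in the sloping wooden blocks, each in the slot cut to its own blade width and slid fully home, until the front of its handle meets the block. Leave the file in its slot and everything else on the bench as it is.

Things in the scene. Friction and masses are not known exactly. Their poses are not given: they have to be found in the camera images.
- broad: Broad scraper, 205 mm long, 0.17 kg, at first lying flat on the bench on its handle, axis 12 mm up, blade level. Pale wooden handle 120 long, 28 wide (grip across this), 24 thick. Origin: on the handle's axis, near the balance point. x along the tool to the blade's edge (x = 125 mm; handle's butt at -80), y along the blade's width, z square to it.
- broad_shoulder (a point): Broad scraper: centre of the front face of the steel collar (30 wide, 24 high) at the handle's front, at x = 40 mm of the scraper, on its axis; axes as the scraper's. The flat steel blade starts here: 85 long, 4 thick, 64 wide over its front 55 mm, tapering to 30 at the collar, in the middle of the handle's thickness.
- narrow: Narrow scraper, 205 mm long, 0.13 kg, at first loose in the broad slot, handle sticking out, sagging up to 4 degrees. Pale wooden handle 120 long, 28 wide (grip across this), 24 thick. Origin: on the handle's axis, near the balance point. x along the tool to the blade's edge (x = 125 mm; handle's butt at -80), y along the blade's width, z square to it.
- narrow_shoulder (a point): Narrow scraper: centre of the front face of the steel collar (30 wide, 24 high) at the handle's front, at x = 40 mm of the scraper, on its axis; axes as the scraper's. The flat steel blade starts here: 85 long, 4 thick, 36 wide, slightly tapered to the collar, in the middle of the handle's thickness.
- block_broad_mouth (a point): Broad scraper's slot: mid-mouth of the 72 mm wide slot, on the edge of its ledge, midway in its height. x runs into the slot (25 degrees below level), y across its width, z square to its broad faces, upwards. Slot 9 mm high (z -4.5 to 4.5): for x 0 to 20 mm an open channel (ledge, side walls, no roof), for x 20 to 100 mm under a 22 mm thick board.
- block_narrow_mouth (a point): Narrow scraper's slot: mid-mouth of the 44 mm wide slot, on the edge of its ledge, midway in its height. x runs into the slot (25 degrees below level), y across its width, z square to its broad faces, upwards. Slot 9 mm high (z -4.5 to 4.5): for x 0 to 20 mm an open channel (ledge, side walls, no roof), for x 20 to 100 mm under a 22 mm thick board.
- block_broad: Wooden block with the 72 mm slot, fixed. Three blocks, each 88 wide, stand in a row in any order on one 8 mm steel plate (125 x 290 mm), facing one way, 92 mm between slot centres. Slot mouths 83 mm above the bench; the roof board's face is square to the slot, its top 27 mm above the slot's axis. Origin under the block's foot, 50 mm inwards of the mouth, x level, inwards.
- block_narrow: The like block with the 44 mm slot; same outside, origin and axes.
- file: flat file with a round dark wooden handle (120 mm long, 29 mm thick), in the 30 mm slot of the third block; same origin and axes as the scrapers (blade 22 wide, to x = 125 mm). Stays there.
- bracket: white-painted bracket under repair, fixed: base plate 150 (x) x 80 (y) x 8 mm and an upright plate 110 wide in x (from x = -37 to +73 mm), 8 mm thick, with a round top 200 mm above the bench; a small gusset within the base plate's outline. Origin under the base plate's middle on the bench, z up.
- bench_clamp: bench clamp that holds the bracket, fixed, same origin and heading as the bracket: a 24 mm post at x = -115, arm towards +x at 96 to 114 mm height and a screw with a wooden handle at x = -56, up to 195 mm above the bench.
- brush: wire brush with a wooden back, 190 x 36 x 26 mm, lying on its side, bristles outwards, beside the broad scraper, its middle about 85 mm from the scraper's axis; origin under its middle, x along it
- tube: offcut of square steel tube, 90 x 40 x 40 mm, beside the broad scraper on the other side, its middle about 90 mm from the axis; origin under its middle, x along it
- magnet: three-sided grey welding magnet, about 95 x 80 x 16 mm, behind the broad scraper's butt; origin under its middle
- spray: spray can, 65 mm across, 190 mm tall, standing; origin under its middle
- mug: white mug, 80 mm across, 92 mm tall, standing; origin under its middle
- tape: black tape measure, 62 x 36 x 60 mm, standing; origin under its middle
Mind the look-alikes: they are no part of the job. What is shaped like the broad but green is not meant. What is shaped like the narrow but turquoise is not meant.

How it is judged (in metres and radians):
At the end, for the whole second after the job is handed in: Each scraper is at rest in its own slot: collar's front within 8 mm of the mouth along the slot, 16 mm of its middle sideways, 8 mm in height; axis within 11 degrees of the slot's direction, blade within 8 degrees of its plane. The file is within 20 mm of its start (x of broad_shoulder in the frame of block_broad_mouth between -0.008 and 0.006 m and y of broad_shoulder in the frame of block_broad_mouth between -0.016 and 0.016 m and z of broad_shoulder in the frame of block_broad_mouth between -0.008 and 0.008 m and angle between the x axis of broad and the x axis of block_broad_mouth, either way round below 0.19 rad and angle between the z axis of broad and the z axis of block_broad_mouth, either way round below 0.14 rad and linear speed of each of broad, narrow below 0.02 m/s and x of narrow_shoulder in the frame of block_narrow_mouth between -0.008 and 0.006 m and y of narrow_shoulder in the frame of block_narrow_mouth between -0.016 and 0.016 m and z of narrow_shoulder in the frame of block_narrow_mouth between -0.008 and 0.008 m and angle between the x axis of narrow and the x axis of block_narrow_mouth, either way round below 0.19 rad and angle between the z axis of narrow and the z axis of block_narrow_mouth, either way round below 0.14 rad and distance of file from where it was at the start of the episode below 0.02 m); the robot touches nothing.
It fails at once if the file is pushed or pulled more than 20 mm (distance of file from where it was at the start of the episode above 0.02 m).
It fails at once if one of the other things on the bench (brush, tube, magnet, spray can, mug, tape measure) is moved more than 30 mm (distance of any of brush, tube, magnet, spray, mug, tape from where it was at the start of the episode above 0.03 m).
It also fails if it takes over 72 s, if anything falls off the work surface, if the arm or the gripper's body presses on something with over 40 N, if the wrist force passes 120 N, or if a joint passes its speed limit or range.

ROBOT

A 6-joint arm with a two-finger parallel gripper is mounted at the origin on the work surface. World frame = base frame: x ahead of the robot, y to its left, z up, the work surface at z = 0. Lengths are in mm, angles in rad, forces in N, time in s.
With the tool pointing down it reaches from about 275 to 750 mm from the base axis. Payload 10.2 kg.
Tool frame: the origin (TCP) lies on the mounting face of the last link; the fingertips stand 166 mm ahead of it and the grasp point (between the pads) lies 147 mm ahead of it; z points along the fingers, y is the line along which they close (so a half turn about z gives the same grasp; the last joint's range is limited). The gripper opens to 88 mm and grips with 3 to 60 N. Pads are 18 mm wide; open, the fingers measure 123 mm over their backs; the gripper's body (75 mm by 187 mm) begins 45 mm behind the grasp point.
Start: joints at [-1.536, 0.313, 1.498, -0, 1.331, -0.223], TCP at [133.837, -507.661, 404.72] pointing down, gripper open.
Joint ranges: [-2.94, 2.94], [-0.97, 2.17], [0.19, 2.56], [-1.23, 4.37], [0.02, 3.11], [-2.88, 2.88]. Speed limits (rad/s): [2.39, 2.39, 3.01, 3.14, 3.14, 3.14].

INTERFACE

Orientations are given as a rotation vector (axis times angle).
In Python, from rig import manip gives the robot as it stands. The module is installed in compiled form; this text tells all that it offers.
- The arm moves only by the tool jog_arm, never from a script. Its argument "series" is a list of rows, each a list of 3 entries, a list of its own where there are three numbers: the shift along the tool's x, y, z in units of 30 mm (1.0 is 30 mm), then the turn about the tool's z in degrees, then the finger opening in mm, from 0 to 88.1. In form: [[[dx, dy, dz], yaw, grip], ...]. A call has 1 to 10 rows; each row is the pose to reach, as a shift and turn from the pose commanded when the call began, along the tool's axes at that moment; what a row does not reach only later rows make up. A row lasts 1/12 s, in which the tool goes at most 41.7 mm and 7.16 degrees, less where a joint would pass 70% of its speed; a pose out of reach is approached as far as the arm can. A call with a gripper value outside its range is refused whole. The fingers move at their own pace and stop on an object; "force" is the grip in N (left out, the last holds). Time passes only in rows, so rows that repeat a pose let the fingers close. It gives the time, the measured TCP pose, the force, the opening and the grip force at its end, in the units of the state.
- manip.get_state(): the state, without advancing time (a new reading comes with each control period).
- manip.snapshot(name): name is "side" or "top"; returns a dict with "image" (384x512x3 uint8, red, green, blue), "mtx" (3x3 intrinsics, pixels), "R" (3x3) and "t" (3): a world point X has camera coordinates R X + t. Camera axes: x right, y down, z forward; pixel columns grow to the right and rows downward; lengths in mm; the calibration is good to about 2 mm. A picture is of the moment at which its call begins. There is no depth.
- manip.sign_off(): hands the job in; it is judged then, once.
The state is a dict: "time": time; "q": joint angles; "qvel": joint speeds; "tau": joint torques, N m; "tcp_pos": TCP position; "eef_rot": TCP orientation; "ft_force": force on the tool from outside, world axes, zero at the start; "moment": the same for the moment, N m; "grip_width": finger opening in mm; "finger_force": force on a finger pad.
Only numpy, scipy, OpenCV 4.12 (cv2) and the standard library are available. Lean on these libraries where they do the work, as an engineer would, in place of code of your own. Each camera call takes 0.05 s, during which the arm holds its last target. There are 200 camera calls.

## Working session

There is one attempt and no reset: what is moved stays moved. The work goes in short steps, Python scripts to look and compute and a tool call to move; the robot and the scene stay as the last step left them, time stands still between calls to the robot, and variables do not carry over. Pictures are saved under pics/ and viewed, at most 10 in all, crops included, and the job is handed in when it is done.

Besides the shell and the picture viewer there is one more tool, called after ">>>" as name(argument=value, ...), one argument or row to a line, values as JSON. jog_arm: Moves the arm, as the interface text tells. Its arguments: {"type":"object","properties":{"series":{"type":"array","items":{"type":"array"}},"force":{"type":"number"}},"required":["series"]}

```bash
mkdir -p pics
python3 - <<'E'
from rig import manip
import cv2,pickle,numpy as np
d={}
for n in("side","top"):
    s=manip.snapshot(n);d[n]=s;cv2.imwrite(f"pics/{n}0.png",cv2.resize(s["image"][:,:,::-1],(800,600),interpolation=cv2.INTER_CUBIC))
    print(n,s["mtx"],s["R"],s["t"],"cam",-s["R"].T@s["t"])
pickle.dump(d,open("d0.pkl","wb"));print(manip.get_state())
E
```

```text
side [[397.57719817   0.         259.0757207 ]
 [  0.         397.57719817 195.6095508 ]
 [  0.           0.           1.        ]] [[-0.99003452 -0.13912314 -0.0218268 ]
 [-0.05163614  0.5028257  -0.86284415]
 [ 0.13101666 -0.85311844 -0.50499858]] [ 509.38285401  132.22673352 1180.52461988] cam [ 356.4658927  1011.50726217  721.37251476]
top [[419.65494873   0.         262.57103583]
 [  0.         419.65494873 191.08358424]
 [  0.           0.           1.        ]] [[ 2.85501990e-02 -9.99579724e-01  5.02606443e-03]
 [-9.89768383e-01 -2.89724568e-02 -1.39710934e-01]
 [ 1.39797834e-01 -9.85864701e-04 -9.90179576e-01]] [ -69.55183126  501.94314303 1304.88608889] cam [ 316.37292256  -53.69363312 1362.54807206]
{'time': 0.1, 'q': array([-1.53641188e+00,  3.13392313e-01,  1.49829053e+00,  8.20144021e-06,
        1.33097547e+00, -2.23420637e-01]), 'qvel': array([ 2.65305595e-04, -3.17759607e-05, -2.14453122e-03, -2.39898018e-04,
       -8.86220756e-04, -2.79934094e-04]), 'tau': array([ 1.38500134e-03, -4.02818584e+01, -2.52641916e+01,  6.95077772e-02,
        3.42906802e-02, -6.67596146e-05]), 'tcp_pos': array([ 133.83118213, -507.63833057,  404.2456546 ]), 'eef_rot': array([-3.11447767e+00, -4.03699434e-01, -1.70379926e-04]), 'ft_force': array([-0.49320552, -0.13366368, -0.66836805]), 'moment': array([ 0.0378979 , -0.012023  ,  0.02684309]), 'finger_force': 0.0, 'grip_width': 88.47043859983299}
```

View pics/side0.png

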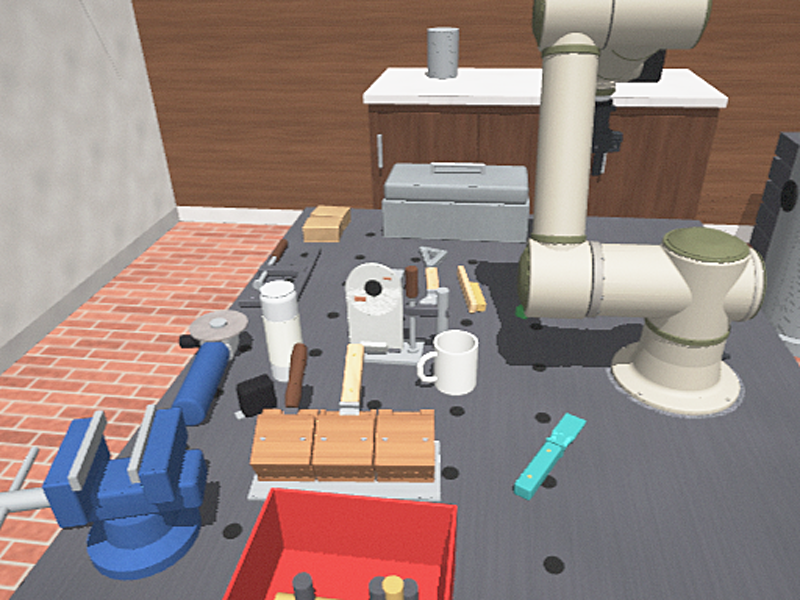

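View pics/top0.png

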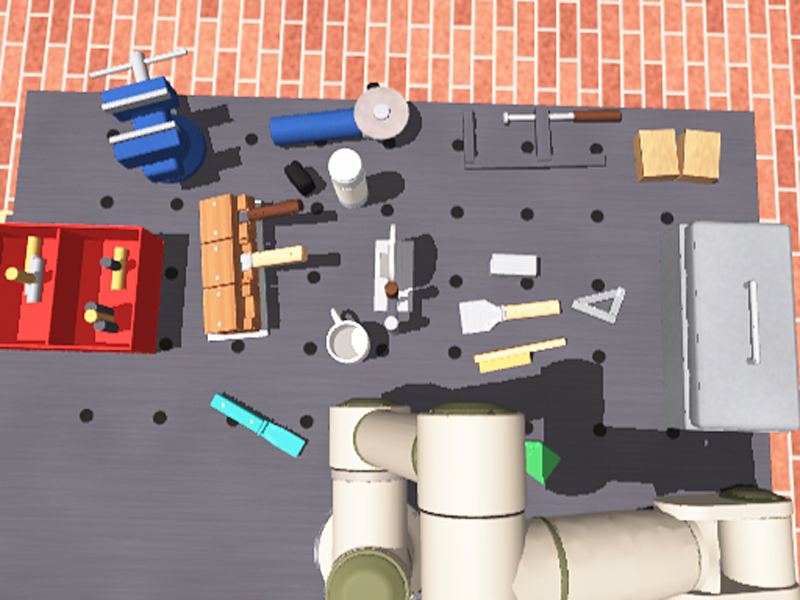

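The side view shows the blocks at about (345,445), with the file (295,380) and narrow scraper (352,375) sticking out towards −y. In the top view the narrow is in the middle slot at (275,258), the empty narrow slot is nearest the robot (~(235,305)), and the broad lies at (510,312) with its edge at left (461,317). Next I'll look at enlarged crops.

Run:
```python
import cv2,pickle,numpy as np
d=pickle.load(open("d0.pkl","rb"))
def crop(n,x0,y0,w,h,k):
    im=d[n]["image"][y0:y0+h,x0:x0+w,::-1];return cv2.resize(im,None,fx=k,fy=k,interpolation=cv2.INTER_CUBIC)
a=crop("top",120,115,100,110,5);b=crop("side",150,205,140,120,5)
b=b[:, :]
cv2.imwrite("pics/c1.png",crop("top",285,150,130,100,6)[:600,:780])
cv2.imwrite("pics/c2.png",crop("top",120,115,100,110,5))
cv2.imwrite("pics/c3.png",crop("side",150,205,140,120,5))
```

```text
(no output)
```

View pics/c1.png

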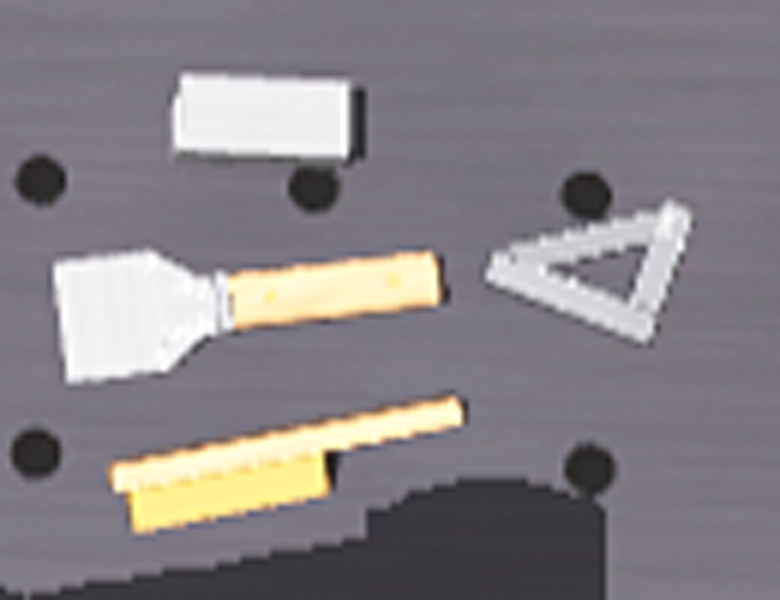

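View pics/c2.png

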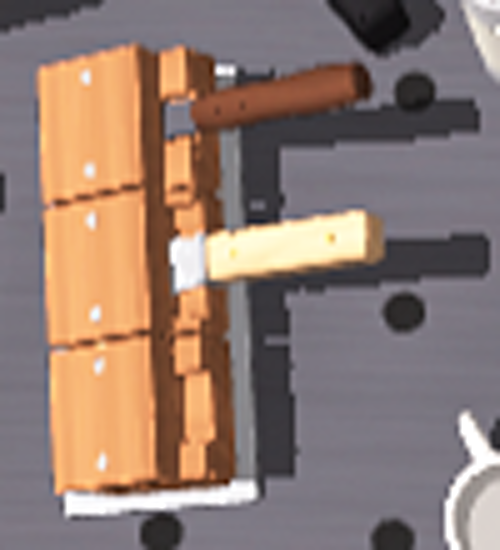

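View pics/c3.png

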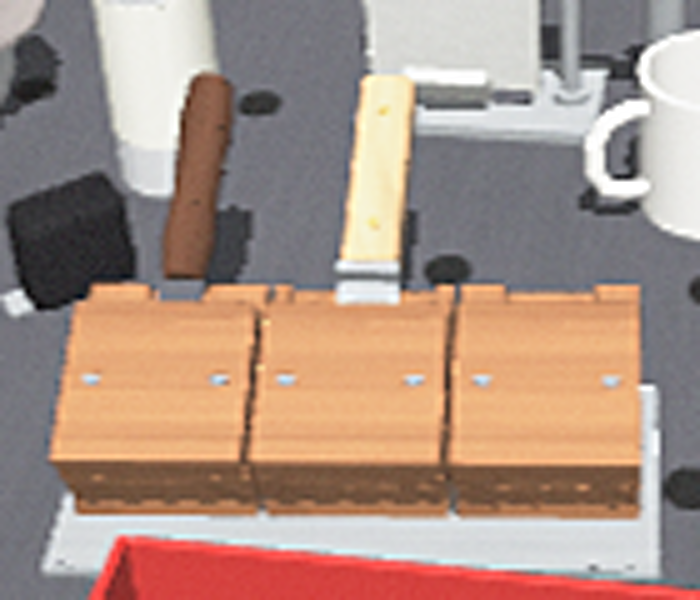

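Crop c1 shows the broad clearly: wood corners (433,252), (440,303), (230,272), (235,328) and blade edge (55,265)–(68,382). Crops c2 and c3 show the roof-board corners and the narrow's handle in the middle slot. I'll fit poses to these points.

```bash
cat > h.py <<'E'
import numpy as np,pickle
from scipy.optimize import least_squares
from scipy.spatial.transform import Rotation as Ro
d=pickle.load(open("d0.pkl","rb"))
def proj(n,X):
    s=d[n];c=np.asarray(X)@s["R"].T+s["t"];p=c@s["mtx"].T;return p[:,:2]/p[:,2:]
def px(pts,x0,y0,k): return (np.array(pts)+.5)/k-.5+np.array([x0,y0])
def fit(f,obs,x0):
    r=lambda p:np.concatenate([(proj(n,f(p,np.array(M,float)))-P).ravel() for n,M,P in obs])
    s=least_squares(r,x0,loss="soft_l1");return s.x,np.round(r(s.x),1)
def rigid(p,M): # p: x,y,z,yaw,pitch(nose down)
    return M@Ro.from_euler("ZY",[p[3],p[4]]).as_matrix().T+p[:3]
E
cat > m.py <<'E'
from h import *
T=lambda q:px(q,120,115,5); S=lambda q:px(q,150,205,5); B=lambda q:px(q,285,150,6)
# block row: p x,y,yaw of row centre mouth; inward u, world height given
row=lambda p,M:np.c_[M[:,:2]@np.array([[np.cos(p[2]),np.sin(p[2])],[-np.sin(p[2]),np.cos(p[2])]])+p[:2],M[:,2]]
# inward ~ +y => v(left of inward) = -x ; file side v=-136
M=[[29.5,-136,99],[29.5,136,99],[102,-136,65],[102,136,65]]
x,r=fit(row,[("top",M,T([[140,45],[158,490],[40,68],[57,493]])),("side",M,S([[78,305],[640,303],[52,460],[640,465]]))],[450,200,1.57])
print("row",x,r)
for v in(-92,0,92):print(v,row(x,np.array([[0,v,83.]])))
tf=[[-80,14,12],[-80,-14,12],[32,14,12],[32,-14,12]]
# nose +y: tool y = -x world; so y=-14 is far side (+x)
n,r=fit(rigid,[("top",np.array(tf)[[1,0,3,2]],T([[363,212],[367,262],[207,237],[212,280]])),("side",np.array(tf)[[1,0,3,2]],S([[362,75],[413,77],[343,262],[400,265]]))],[450,130,120,1.57,.43])
print("narrow",n,np.degrees(n[3:]),r)
M=[[-80,-14,12],[-80,14,12],[32,-14,12],[32,14,12],[125,-32,2],[125,32,2]]
b,r=fit(lambda p,M:rigid([p[0],p[1],12,p[2],0],M),[("top",M,B([[433,252],[440,303],[230,272],[235,328],[55,265],[68,382]]))],[400,-200,1.57])
print("broad",b,np.degrees(b[2]),r)
E
python3 m.py
```

```text
row [565.29632843 264.93447585 -54.8695011 ] [-0.2 -0.4 -0.1 -2.5 -0.2 -0.1 -0.5 -0.2  0.1 -1.1  0.6 -0.3 -0.1  0.1
  0.9 -0.1]
-92 [[656.75662693 274.88504358  83.        ]]
0 [[565.29632843 264.93447585  83.        ]]
92 [[473.83602993 254.98390812  83.        ]]
narrow [567.21355109 224.77318152  93.58880749 435.20453106 201.45619309] [24935.38285477 11542.58962091] [ 0.3 -0.5 -0.1 -1.3  0.2 -0.3 -0.5  0.   0.4  0.2  0.7 -0.2  0.2  0.4
  0.  -0.1]
broad [ 487.6107969  -282.69539009   -4.56737139] -261.6911041522295 [ 0.4 -0.1  0.5 -0.  -0.2  0.5  0.2 -0.2 -0.6 -0.1 -0.3 -0. ]
```

```bash
cat >> h.py <<'E'
def ray(n,uv,z):
    s=d[n];c=np.linalg.inv(s["mtx"])@[uv[0],uv[1],1];D=s["R"].T@c;C=-s["R"].T@s["t"];return C+D*(z-C[2])/D[2]
E
python3 - <<'E'
from h import *
from rig import manip
for nm,uv,z in [("spray",(345,158),190),("mug",(350,342),92),("screw",(391,288),195),("upR",(393,228),180),("upR2",(392,262),200),("plate1",(377,240),8),("plate2",(413,315),8),("clamppost",(391,322),114)]:
    print(nm,ray("top",((uv[0]+.5)/1.5625-.5,(uv[1]+.5)/1.5625-.5),z).round())
u=np.array([np.cos(np.radians(96.21)),np.sin(np.radians(96.21)),0]);v=np.array([-u[1],u[0],0])
for k in(-92,0,92):
    P=np.array([565.3,264.9,87.5])+k*v+5*u
    print(k,(proj("side",[P])[0]-[150,205])*5,(proj("top",[P])[0]-[120,115])*5)
st=manip.get_state();R=Ro.from_rotvec(st["eef_rot"]).as_matrix();print(R.round(4))
E
```

```text
spray [743.  75. 190.]
mug [408.  60.  92.]
screw [500. -19. 195.]
upR [615. -19. 180.]
upR2 [547. -19. 200.]
plate1 [631.  19.   8.]
plate2 [474. -61.   8.]
clamppost [447. -19. 114.]
-92 [179.29277252 283.58066991] [184.03303775 111.43622867]
0 [364.45193097 284.18775027] [190.69316641 255.71020245]
92 [550.93546487 284.79917286] [197.48581891 402.85495301]
[[ 9.67e-01  2.55e-01 -0.00e+00]
 [ 2.55e-01 -9.67e-01  1.10e-03]
 [ 2.00e-04 -1.00e-03 -1.00e+00]]
```

>>> jog_arm(
  series=[
    [[20.2,-20.2,0],-81.4,88],
    [[20.2,-20.2,0],-81.4,88],
    [[20.2,-20.2,0],-81.4,88],
    [[20.2,-20.2,0],-81.4,88],
    [[20.2,-20.2,0],-81.4,88],
    [[20.2,-20.2,0],-81.4,88],
    [[20.2,-20.2,0],-81.4,88],
    [[20.2,-20.2,0],-81.4,88],
    [[20.2,-20.2,0],-81.4,88],
    [[20.2,-20.2,0],-81.4,88],
  ],
)

```text
time: 0.93
tcp_pos: [344.0, -145.6, 404.8]
eef_rot: [2.284, 2.157, 0.0]
ft_force: [0.5, -0.7, -0.0]
grip_width: 88.0
finger_force: 0.0
```

```bash
cat > go.py <<'E'
# go.py X Y Z yawdeg(of tool y in world): grasp-point target -> jog numbers
import sys,numpy as np
from rig import manip
from scipy.spatial.transform import Rotation as Ro
st=manip.get_state();R=Ro.from_rotvec(st["eef_rot"]).as_matrix();g=st["tcp_pos"]+147*R[:,2]
a=np.degrees(np.arctan2(R[1,1],R[0,1]))
print("t",st["time"],"grasp",g.round(1),"y-angle",a.round(2),"q",st["q"].round(2),"F",st["ft_force"].round(1),"w",round(st["grip_width"],1),"ff",round(st["finger_force"],1))
if len(sys.argv)>3:
    t=np.array(sys.argv[1:4],float);print("shift",(R.T@(t-g)/30).round(2),"yaw",-((float(sys.argv[4])-a+180)%360-180))
E
python3 go.py 566.3 234 190 6.2
```

```text
t 0.9333 grasp [ 344.  -145.6  257.8] y-angle -3.28 q [-0.72 -0.03  1.9   0.    1.27 -0.66] F [ 0.5 -0.7 -0. ] w 88.0 ff 0.0
shift [13.06  6.67  2.26] yaw -9.48214718039813
```

>>> jog_arm(
  series=[
    [[13.06,6.67,0],-9.5,88],
    [[13.06,6.67,0],-9.5,88],
    [[13.06,6.67,0],-9.5,88],
    [[13.06,6.67,0],-9.5,88],
    [[13.06,6.67,0],-9.5,88],
    [[13.06,6.67,0],-9.5,88],
    [[13.06,6.67,0],-9.5,88],
    [[13.06,6.67,0],-9.5,88],
    [[13.06,6.67,0],-9.5,88],
    [[13.06,6.67,0],-9.5,88],
  ],
)

```text
time: 1.77
tcp_pos: [556.6, 212.9, 404.3]
eef_rot: [-2.104, -2.333, 0.001]
ft_force: [0.7, -0.2, 0.8]
grip_width: 88.2
finger_force: 0.0
```

```bash
python3 go.py 566.3 234 89.7 6.2
```

```text
t 1.7667 grasp [556.5 212.9 257.3] y-angle 5.91 q [ 0.17  0.47  1.27 -0.    1.4   0.07] F [ 0.7 -0.2  0.8] w 88.2 ff 0.0
shift [0.67 0.4  5.59] yaw -0.28886441444308275
```

>>> jog_arm(
  series=[
    [[0,0,0],0,88],
    [[0,0,0],0,88],
    [[0,0,0],0,88],
  ],
)

```text
time: 2.02
tcp_pos: [555.9, 210.5, 404.2]
eef_rot: [-2.104, -2.332, 0.002]
ft_force: [-0.3, -0.4, -0.7]
grip_width: 87.9
finger_force: 0.0
```

```bash
python3 go.py 566.3 234 89.7 6.2
```

```text
t 2.0167 grasp [555.8 210.4 257.2] y-angle 5.9 q [ 0.17  0.47  1.28 -0.    1.4   0.06] F [-0.3 -0.4 -0.7] w 87.9 ff 0.0
shift [0.75 0.44 5.58] yaw -0.3007719343313795
```

>>> jog_arm(
  series=[
    [[0.75,0.44,2.0],-0.3,88],
    [[0.75,0.44,2.0],-0.3,88],
    [[0.75,0.44,3.5],-0.3,88],
    [[0.75,0.44,4.5],-0.3,88],
    [[0.75,0.44,5.3],-0.3,88],
    [[0.75,0.44,5.55],-0.3,88],
    [[0.75,0.44,5.55],-0.3,88],
    [[0.75,0.44,5.55],-0.3,88],
  ],
)

```text
time: 2.68
tcp_pos: [567.3, 233.9, 239.9]
eef_rot: [2.098, 2.336, 0.003]
ft_force: [0.8, -0.6, 0.4]
grip_width: 88.1
finger_force: 0.0
```

```bash
python3 - <<'E'
from rig import manip
import cv2,pickle,numpy as np
d={n:manip.snapshot(n) for n in("side","top")};pickle.dump(d,open("d1.pkl","wb"))
a=cv2.resize(d["side"]["image"][190:320,150:300,::-1],None,fx=4,fy=4,interpolation=cv2.INTER_CUBIC)
cv2.imwrite("pics/s1.png",a)
E
python3 go.py 566.3 234 89.7 6.2
```

```text
t 2.7833 grasp [567.9 234.3  93.5] y-angle 6.16 q [ 0.2   0.67  1.4  -0.    1.07  0.09] F [ 0.6 -0.1 -1.1] w 87.9 ff 0.0
shift [-0.01 -0.05  0.13] yaw -0.035398617996236226
```

View pics/s1.png

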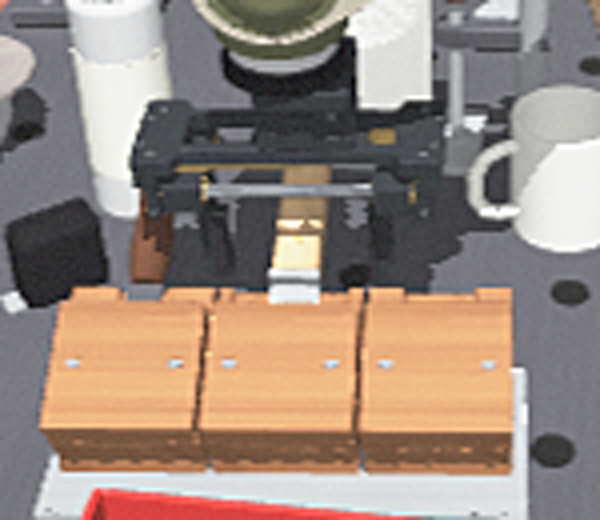

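The fingers (x≈215 and 380) straddle the handle (x≈300), clear of the file handle at 150. Closing now.

>>> jog_arm(
  series=[
    [[0,-0.05,0.1],0,20],
    [[0,-0.05,0.1],0,20],
    [[0,-0.05,0.1],0,20],
    [[0,-0.05,0.1],0,20],
    [[0,-0.05,0.1],0,20],
    [[0,-0.05,0.1],0,20],
    [[0,-0.05,0.1],0,20],
    [[0,-0.05,0.1],0,20],
    [[0,-0.05,0.1],0,20],
  ],
  force=30,
)

```text
time: 3.53
tcp_pos: [565.5, 234.3, 235.2]
eef_rot: [2.098, 2.338, 0.0]
ft_force: [1.3, 1.1, -1.2]
grip_width: 30.2
finger_force: 0.3
```

>>> jog_arm(
  series=[
    [[-0.3,0,-0.15],0,20],
    [[-0.6,0,-0.29],0,20],
    [[-0.9,0,-0.43],0,20],
    [[-1.2,0,-0.57],0,20],
    [[-1.5,0,-0.71],0,20],
  ],
)

```text
time: 3.95
tcp_pos: [570.5, 188.3, 257.1]
eef_rot: [2.099, 2.337, 0.0]
ft_force: [0.3, -0.0, -1.3]
grip_width: 27.9
finger_force: 29.7
```

```bash
python3 go.py
```

```text
t 3.95 grasp [570.5 188.3 110.1] y-angle 6.16 q [ 0.12  0.62  1.43 -0.    1.09  0.02] F [ 0.3 -0.  -1.3] w 27.9 ff 29.7
```

>>> jog_arm(
  series=[
    [[-0.5,0,-0.23],0,20],
    [[-1.0,0,-0.47],0,20],
    [[-1.5,0,-0.7],0,20],
    [[-2.0,0,-0.93],0,20],
    [[-2.2,0,-1.1],0,20],
    [[-2.2,0,-1.1],0,20],
    [[-2.2,0,-1.1],0,20],
  ],
)

```text
time: 4.53
tcp_pos: [577.4, 123.9, 289.7]
eef_rot: [2.099, 2.337, 0.001]
ft_force: [-0.3, 0.2, -1.8]
grip_width: 27.8
finger_force: 29.7
```

```bash
python3 - <<'E'
from rig import manip
import cv2,pickle,numpy as np
d={n:manip.snapshot(n) for n in("side","top")};pickle.dump(d,open("d2.pkl","wb"))
f=lambda n,x,y,w,h:cv2.resize(d[n]["image"][y:y+h,x:x+w,::-1],None,fx=5,fy=5,interpolation=cv2.INTER_CUBIC)
cv2.imwrite("pics/s2.png",np.hstack([f("side",190,185,80,115),f("top",135,110,80,115)]))
E
python3 go.py
```

```text
t 4.6333 grasp [577.1 124.6 142.1] y-angle 6.22 q [ 0.01  0.56  1.44  0.    1.14 -0.09] F [ 0.1 -0.6 -1.3] w 27.9 ff 29.7
```

View pics/s2.png

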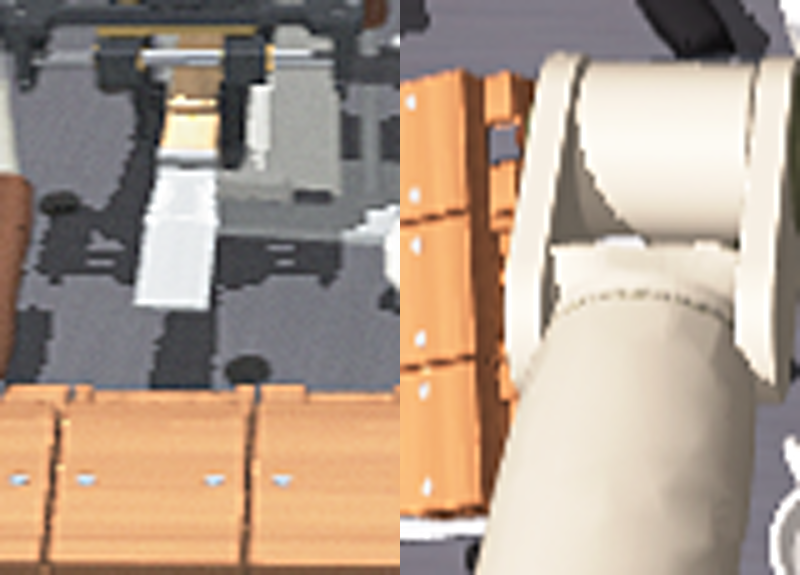

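The blade is clear of the slot, edge corners at (133,303) and (208,308), held straight in the fingers. I'll fit the in-hand pitch and grip offset from this.

```bash
cat > ih.py <<'E'
from h import *
g=np.array([577.1,124.6,142.1])
def f(p,M,dz):  # s, pitch, lateral, yaw
    R=Ro.from_euler("ZY",[p[3],p[1]]).as_matrix()
    return (M-[p[0],0,0])@R.T+g+[p[2],0,dz]
M=np.array([[125,-18,2],[125,18,2],[32,-14,12],[32,14,12]])
P=px([[133,303],[208,308],[163,150],[217,154]],190,185,5)
for dz in(0,2,4):
    x,r=fit(lambda p,M:f(p,M,dz),[("side",M,P)],[10,.42,0,1.68]);print(dz,x[0],np.degrees(x[1]),x[2],np.degrees(x[3]),r)
    print(" tip",f(x,np.array([[125.,0,0],[40,0,0]]),dz).round(1))
E
python3 ih.py
```

```text
0 8.243920095852761 15.907193418666216 -1.1932145844759428 93.81686028151591 [ 0.3  0.3 -0.4 -0.3  0.2  0.3 -0.1 -0.3]
 tip [[568.4 236.6 110.1]
 [573.9 155.1 133.4]]
2 5.912083743704147 15.66056996428254 -1.5862002280001735 93.86376259697566 [ 0.3  0.3 -0.4 -0.3  0.2  0.3 -0.1 -0.3]
 tip [[567.8 239.  112. ]
 [573.3 157.3 134.9]]
4 3.563103669598103 15.414166645097115 -1.9796113443482837 93.91047554435728 [ 0.3  0.3 -0.4 -0.3  0.2  0.3 -0.1 -0.3]
 tip [[567.1 241.4 113.8]
 [572.7 159.6 136.4]]
```

>>> jog_arm(
  series=[
    [[0,-1,-0.5],0,20],
    [[0,-2,-0.5],0,20],
    [[0,-3,-0.5],0,20],
    [[0.5,-3,-0.5],0,20],
    [[0.5,-3,-0.5],0,20],
    [[0.5,-3,-0.5],0,20],
    [[0.5,-3,-0.5],0,20],
  ],
)

```text
time: 5.22
tcp_pos: [486.9, 129.3, 304.5]
eef_rot: [2.097, 2.339, 0.0]
ft_force: [-0.1, -0.7, -1.6]
grip_width: 27.7
finger_force: 29.7
```

```bash
python3 - <<'E'
from rig import manip
import cv2,pickle,numpy as np
d={n:manip.snapshot(n) for n in("side","top")};pickle.dump(d,open("d3.pkl","wb"))
cv2.imwrite("pics/s3.png",cv2.resize(d["side"]["image"][185:285,215:305,::-1],None,fx=6,fy=6,interpolation=cv2.INTER_CUBIC))
E
python3 go.py
```

```text
t 5.3167 grasp [486.9 129.  157.3] y-angle 6.19 q [ 0.03  0.37  1.7  -0.    1.07 -0.08] F [ 0.9 -0.4 -1.7] w 27.8 ff 29.7
```

View pics/s3.png

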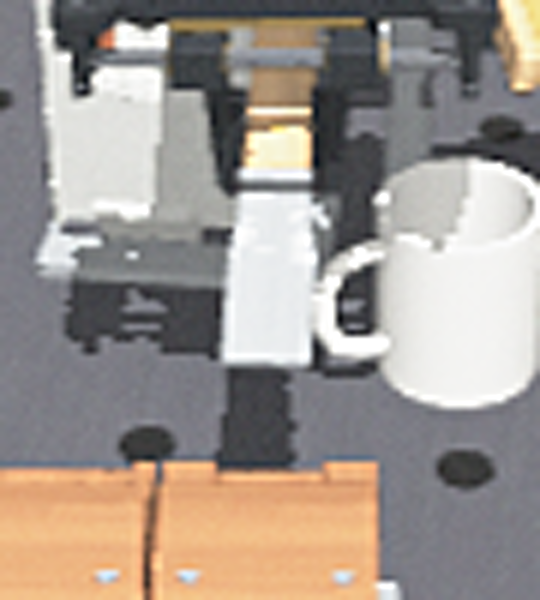

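The narrow's edge is at (222,360)–(312,363), centre 267. The narrow slot's notch is at (218–325, 466), centre 271.

```bash
cat > ih2.py <<'E'
from ih import *
import ih
ih.g=np.array([486.9,129.,157.3])
P=px([[222,360],[312,363],[243,171],[313,173]],215,185,6)
u=np.array([-.108,.994,0]);w=np.array([.994,.108,0])
for dz in(0,2):
    x,r=fit(lambda p,M:f(p,M,dz),[("side",M,P)],[10,.42,0,1.68]);print(dz,x[0],np.degrees(x[1]),x[2],np.degrees(x[3]),r)
    t=f(x,np.array([[125.,0,0],[40,0,0]]),dz)-[473.3,255,0];print(" u,w,z",t@u,t@w,t[:,2])
# slot notch as seen: wall-top corners at u~5,z 87.5
N=px([[218,466],[325,466]],215,185,6)
for uv in N: 
    q=ray("side",uv,87.5)-[473.3,255,0];print("notch u,w",q@u,q@w)
E
python3 ih2.py | tail -6
```

```text
0 7.829033457382424 16.598006560929804 -0.6797358375621969 94.26564569850514 [ 0.2  0.1 -0.2 -0.1  0.5  0.1 -0.4 -0.1]
 u,w,z [-14.43152786 -95.83111377] [3.02631919 0.27577422] [123.8295246  148.11020174]
2 5.48217919833168 16.344011221643342 -0.8378199139988621 94.28455092317193 [ 0.1  0.1 -0.2 -0.1  0.4  0.1 -0.4 -0.1]
 u,w,z [-12.0156224  -93.52287248] [2.91238352 0.18512493] [125.66722011 149.5865509 ]
notch u,w 6.104958546779416 23.273360135135935
notch u,w 5.875495257493295 -20.506602394063506
```

>>> jog_arm(
  series=[
    [[0.35,0.02,0.4],-1,20],
    [[0.7,0.02,0.8],-1,20],
    [[0.7,0.02,1.15],-1,20],
    [[0.7,0.02,1.25],-1,20],
    [[0.7,0.02,1.25],-1,20],
    [[0.7,0.02,1.25],-1,20],
  ],
)

```text
time: 5.82
tcp_pos: [485.0, 149.6, 267.2]
eef_rot: [2.078, 2.356, 0.0]
ft_force: [0.2, 0.6, -0.6]
grip_width: 27.7
finger_force: 29.7
```

>>> jog_arm(
  series=[
    [[0,0,0.1],0,20],
    [[0,0,0.1],0,20],
    [[0,0,0.1],0,20],
  ],
)

```text
time: 6.07
tcp_pos: [484.8, 149.9, 264.3]
eef_rot: [2.078, 2.356, 0.001]
ft_force: [-0.4, 0.8, -0.2]
grip_width: 27.6
finger_force: 29.7
```

>>> jog_arm(
  series=[
    [[0,0,0.1],0,20],
    [[0,0,0.1],0,20],
    [[0,0,0.1],0,20],
  ],
)

```text
time: 6.32
tcp_pos: [484.7, 150.1, 261.1]
eef_rot: [2.078, 2.356, 0.001]
ft_force: [0.3, -0.5, -0.4]
grip_width: 27.6
finger_force: 29.8
```

```bash
python3 go.py
```

```text
t 6.3167 grasp [484.8 150.2 114.1] y-angle 7.18 q [ 0.07  0.44  1.73  0.    0.97 -0.06] F [ 0.3 -0.5 -0.4] w 27.6 ff 29.8
```

>>> jog_arm(
  series=[
    [[0,0,0.07],0,20],
    [[0,0,0.07],0,20],
    [[0,0,0.07],0,20],
  ],
)

```text
time: 6.57
tcp_pos: [484.7, 150.2, 258.9]
eef_rot: [2.078, 2.356, 0.0]
ft_force: [0.7, 0.2, 0.8]
grip_width: 27.7
finger_force: 30.0
```

>>> jog_arm(
  series=[
    [[0,0,0.07],0,20],
    [[0,0,0.07],0,20],
    [[0,0,0.07],0,20],
  ],
)

```text
time: 6.82
tcp_pos: [484.7, 150.2, 256.8]
eef_rot: [-2.078, -2.356, -0.0]
ft_force: [0.0, 1.5, -0.3]
grip_width: 27.8
finger_force: 30.0
```

Run:
```python
from rig import manip
import cv2,pickle
d={n:manip.snapshot(n) for n in("side","top")};pickle.dump(d,open("d4.pkl","wb"))
for i in range(4):
    print(manip.get_state()["ft_force"].round(2),manip.get_state()["moment"].round(2)); manip.snapshot("side")
```

```text
[0.52 1.48 0.99] [ 0.27 -0.13 -0.1 ]
[0.83 1.79 1.22] [ 0.25 -0.19 -0.09]
[0.57 0.75 1.24] [ 0.26 -0.16 -0.11]
[ 0.37  0.36 -0.35] [ 0.34 -0.2  -0.11]
```

>>> jog_arm(
  series=[
    [[0,0,-0.04],0,20],
    [[0.2,0,0.03],0,20],
    [[0.4,0,0.1],0,20],
    [[0.6,0,0.17],0,20],
    [[0.7,0,0.2],0,20],
    [[0.7,0,0.2],0,20],
  ],
)

```text
time: 7.62
tcp_pos: [481.7, 171.8, 250.4]
eef_rot: [-2.076, -2.357, 0.001]
ft_force: [-0.3, 1.2, 0.3]
grip_width: 27.6
finger_force: 30.0
```

```bash
cat > lk.py <<'E'
import sys,pickle,cv2
from rig import manip
d={}
for i in range(3): d["side"]=manip.snapshot("side"); s=manip.get_state();print(s["ft_force"].round(1),s["moment"].round(2))
d["top"]=manip.snapshot("top");pickle.dump(d,open(sys.argv[1]+".pkl","wb"))
E
python3 lk.py d5;python3 go.py
```

```text
[ 0.2  0.9 -0.1] [ 0.33  0.   -0.04]
[-0.3  2.2 -0.4] [ 0.31 -0.02 -0.01]
[-0.8  1.8 -0.1] [0.26 0.01 0.03]
t 7.8167 grasp [482.  171.  103.8] y-angle 7.19 q [ 0.11  0.46  1.72  0.    0.96 -0.01] F [0.4 0.7 0.4] w 27.6 ff 30.0
```

>>> jog_arm(
  series=[
    [[0,0,-0.1],0,20],
    [[0,0,-0.2],0,20],
    [[0,0,-0.3],0,20],
    [[0,0,-0.4],0,20],
    [[0,0,-0.5],0,20],
    [[0,0,-0.55],0,20],
    [[0,0,-0.55],0,20],
  ],
  force=15,
)

```text
time: 8.4
tcp_pos: [482.1, 170.9, 267.7]
eef_rot: [2.077, 2.356, 0.0]
ft_force: [-0.7, -0.9, -1.8]
grip_width: 28.2
finger_force: 15.0
```

```bash
python3 lk.py d6;python3 go.py
```

```text
[ 0.7 -0.3 -1.8] [-0.2  -0.13 -0.04]
[ 0.3 -0.7 -2.2] [-0.18 -0.12  0.01]
[ 0.9 -1.  -1.7] [-0.22 -0.12  0.01]
t 8.6 grasp [482.  170.9 120.3] y-angle 7.19 q [ 0.11  0.44  1.71 -0.    0.99 -0.01] F [-0.9 -0.3 -0.9] w 27.4 ff 15.0
```

>>> jog_arm(
  series=[
    [[0.25,0.01,0.117],0,20],
    [[0.5,0.02,0.233],0,20],
    [[0.75,0.03,0.35],0,20],
    [[1.0,0.03,0.466],0,20],
    [[1.2,0.03,0.56],0,20],
    [[1.2,0.03,0.56],0,20],
  ],
)

```text
time: 9.1
tcp_pos: [478.0, 208.0, 249.7]
eef_rot: [-2.075, -2.357, 0.001]
ft_force: [0.7, 0.1, -1.6]
grip_width: 27.9
finger_force: 15.0
```

```bash
python3 lk.py d7;python3 go.py
```

```text
[-1.3 -0.5 -2.2] [-0.11 -0.11 -0.02]
[ 0.5 -0.2 -2.1] [-0.14 -0.14  0.01]
[-0.  -0.2 -2.5] [-0.15 -0.07 -0.06]
t 9.3 grasp [478.5 206.7 103.6] y-angle 7.19 q [ 0.18  0.48  1.69 -0.    0.97  0.06] F [ 0.1 -0.2 -1.9] w 27.4 ff 15.0
```

>>> jog_arm(
  series=[
    [[0.2,0,0.093],0,20],
    [[0.4,0,0.187],0,20],
    [[0.55,0,0.256],0,20],
    [[0.65,0,0.3],0,20],
    [[0.72,0,0.335],0,20],
    [[0.78,0,0.363],0,20],
    [[0.78,0,0.363],0,20],
  ],
)

```text
time: 9.88
tcp_pos: [475.6, 229.3, 240.2]
eef_rot: [2.075, 2.356, -0.005]
ft_force: [-3.0, -13.6, 7.0]
grip_width: 27.9
finger_force: 15.0
```

```bash
python3 lk.py d8;python3 go.py
python3 - <<'E'
import cv2,pickle
d=pickle.load(open("d8.pkl","rb"))
cv2.imwrite("pics/s8.png",cv2.resize(d["side"]["image"][200:290,200:320,::-1],None,fx=5,fy=5,interpolation=cv2.INTER_CUBIC))
E
```

```text
[ -3.3 -12.5   7.7] [-1.88  0.53  0.03]
[ -3.1 -11.9   6.8] [-1.82  0.43  0.04]
[ -3.4 -12.4   7.2] [-1.89  0.47  0.02]
t 10.0833 grasp [475.5 228.8  93.2] y-angle 7.22 q [ 0.23  0.51  1.68 -0.    0.95  0.1 ] F [ -2.6 -11.5   6.8] w 27.9 ff 15.0
```

>>> jog_arm(
  series=[
    [[-0.05,0,-0.02],0,80],
    [[-0.05,0,-0.02],0,80],
    [[-0.05,0,-0.02],0,80],
    [[-0.05,0,-0.02],0,80],
    [[-0.05,0,-0.02],0,80],
    [[-0.05,0,-0.02],0,80],
    [[-0.05,0,-0.02],0,80],
  ],
)

```text
time: 10.67
tcp_pos: [475.7, 228.6, 240.2]
eef_rot: [-2.078, -2.356, -0.0]
ft_force: [0.5, -0.6, 0.5]
grip_width: 72.1
finger_force: 0.0
```

>>> jog_arm(
  series=[
    [[0,0,-1],0,85],
    [[0,0,-2],0,85],
    [[0,0,-3],0,85],
    [[0,0,-4],0,85],
    [[0,0,-5],0,85],
    [[0,0,-6],0,85],
    [[0,0,-6.5],0,85],
    [[0,0,-6.5],0,85],
  ],
)

```text
time: 11.33
tcp_pos: [475.6, 228.6, 438.7]
eef_rot: [2.075, 2.354, 0.008]
ft_force: [0.3, -0.2, -0.5]
grip_width: 85.1
finger_force: 0.0
```

```bash
python3 lk.py d9;python3 go.py 487.6 -282.7 280 8.3
python3 - <<'E'
import cv2,pickle,numpy as np
d=pickle.load(open("d9.pkl","rb"))
f=lambda n,x,y,w,h:cv2.resize(d[n]["image"][y:y+h,x:x+w,::-1],None,fx=5,fy=5,interpolation=cv2.INTER_CUBIC)
cv2.imwrite("pics/s9.png",np.hstack([f("side",230,210,60,110),f("top",120,115,100,110)]))
E
```

```text
[ 0.1  0.5 -0.5] [-0.07 -0.07  0.03]
[ 0.3  0.2 -0.2] [-0.08 -0.04 -0.02]
[-0.2 -0.3 -0.4] [-0.06 -0.07  0.  ]
t 11.5333 grasp [475.2 228.4 286.6] y-angle 7.19 q [0.23 0.3  1.44 0.   1.4  0.1 ] F [0.6 0.1 0.2] w 84.7 ff 0.0
shift [-16.95  -1.72   0.23] yaw -1.1093234542670132
```

View pics/s9.png

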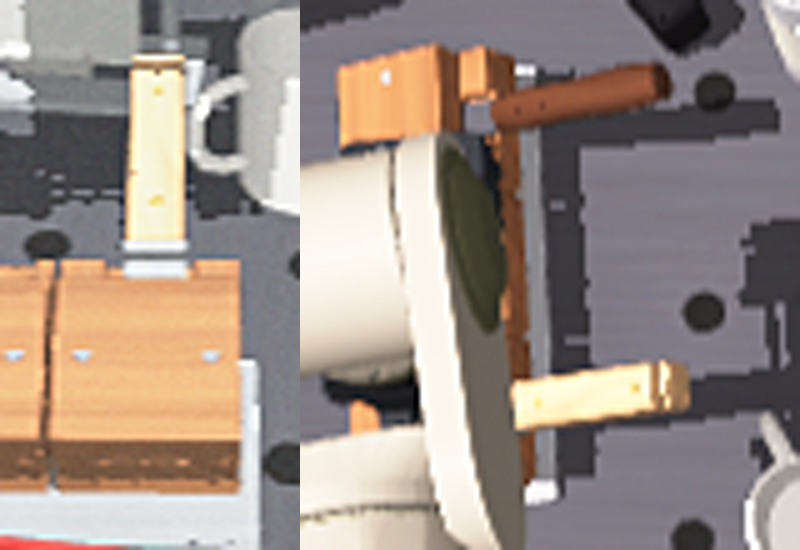

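The narrow now sits in its own slot. In the side crop its collar is at (155,245), centred in the notch. I'll check that numerically and plan the broad grasp.

Run:
```python
from h import *
T=lambda q:px(q,120,115,5);S=lambda q:px(q,230,210,5)
M=np.array([[-80,-14,12],[-80,14,12],[32,-14,12],[32,14,12]],float)
n,r=fit(rigid,[("side",M,S([[133,66],[187,68],[127,240],[184,243]])),("top",M[:2],T([[355,363],[360,410]]))],[475,225,95,1.68,.43])
u=np.array([-.108,.994,0]);w=np.array([.994,.108,0])
sh=rigid(n,np.array([[40.,0,0]]))[0]-[473.3,255,83]
a=np.radians(25);print("pitch",np.degrees(n[4]),"yaw",np.degrees(n[3]),"slot x",sh@u*np.cos(a)-sh[2]*np.sin(a),"y",sh@w,"z",sh[2]*np.cos(a)+sh@u*np.sin(a),r)
```

```text
pitch 14.577792874635675 yaw 95.9065442371043 slot x 9.705942827140273 y -1.1297356547038546 z 12.543313127943652 [ 0.3  0.2  0.2 -0.2 -0.1  0.3  0.1 -0.3  0.3 -0.2 -0.3 -0.3]
```

Run:
```python
from h import *
T=lambda q:px(q,120,115,5);S=lambda q:px(q,230,210,5)
M=np.array([[-80,-14,12],[-80,14,12],[32,-14,12],[32,14,12]],float)
n,r=fit(rigid,[("side",M,S([[133,55],[187,56],[127,240],[184,243]])),("top",M,T([[368,362],[373,409],[213,384],[217,430]]))],[475,225,95,1.68,.43])
u=np.array([-.108,.994,0]);w=np.array([.994,.108,0])
sh=rigid(n,np.array([[40.,0,0]]))[0]-[473.3,255,83]
a=np.radians(25);print("pitch",np.degrees(n[4]),"yaw",np.degrees(n[3]),"slot x",sh@u*np.cos(a)-sh[2]*np.sin(a),"y",sh@w,"z",sh[2]*np.cos(a)+sh@u*np.sin(a),r)
```

```text
pitch 22.35790223520998 yaw 95.90118790356239 slot x 0.9030069315591089 y -1.1473838557888114 z -5.849374123359756 [ 0.4 -0.1  0.2 -0.3  0.3  0.6  0.2  0.1  0.6 -0.4  0.1 -0.4 -0.1 -0.2
 -0.5 -0.3]
```

>>> jog_arm(
  series=[
    [[-18.6,-1.7,0],-1.1,56],
    [[-18.6,-1.7,0],-1.1,56],
    [[-18.6,-1.7,0],-1.1,56],
    [[-18.6,-1.7,0],-1.1,56],
    [[-18.6,-1.7,0],-1.1,56],
    [[-18.6,-1.7,0],-1.1,56],
    [[-18.6,-1.7,0],-1.1,56],
    [[-18.6,-1.7,0],-1.1,56],
    [[-18.6,-1.7,0],-1.1,56],
    [[-18.6,-1.7,0],-1.1,56],
  ],
)

```text
time: 12.37
tcp_pos: [489.6, -190.0, 433.9]
eef_rot: [-2.054, -2.374, 0.0]
ft_force: [1.3, -0.1, 0.5]
grip_width: 55.7
finger_force: 0.0
```

```bash
python3 go.py 494.8 -332.2 286 8.3
```

```text
t 12.3667 grasp [ 489.3 -189.9  286.9] y-angle 8.28 q [-0.59  0.29  1.45  0.    1.4  -0.74] F [ 1.3 -0.1  0.5] w 55.7 ff 0.0
shift [-4.72 -0.5   0.02] yaw -0.021127307321137323
```

>>> jog_arm(
  series=[
    [[-4.72,-0.5,0],0,56],
    [[-4.72,-0.5,0],0,56],
    [[-4.72,-0.5,0],0,56],
    [[-4.72,-0.5,0],0,56],
    [[-4.72,-0.5,1],0,56],
    [[-4.72,-0.5,2],0,56],
    [[-4.72,-0.5,3],0,56],
    [[-4.72,-0.5,4],0,56],
    [[-4.72,-0.5,4],0,56],
    [[-4.72,-0.5,4],0,56],
  ],
)

```text
time: 13.2
tcp_pos: [495.5, -330.1, 313.9]
eef_rot: [-2.052, -2.373, -0.0]
ft_force: [-0.7, -0.1, 0.8]
grip_width: 56.3
finger_force: 0.0
```

```bash
python3 go.py 494.8 -332.2 21.5 8.3; python3 lk.py d10
python3 - <<'E'
import cv2,pickle,numpy as np
d=pickle.load(open("d10.pkl","rb"))
cv2.imwrite("pics/s10.png",cv2.resize(d["top"]["image"][140:250,285:415,::-1],None,fx=5,fy=5))
E
```

```text
t 13.2 grasp [ 495.1 -329.7  166.9] y-angle 8.29 q [-0.78  0.55  1.4   0.    1.2  -0.93] F [-0.7 -0.1  0.8] w 56.3 ff 0.0
shift [-0.1  -0.01  4.85] yaw -0.009537305440773025
[ 0.2 -0.   0.7] [-0.07 -0.09  0.  ]
[-0.1 -0.2  0.7] [-0.07 -0.08  0.01]
[ 0.2 -0.1  0. ] [-0.05 -0.05  0.01]
```

>>> jog_arm(
  series=[
    [[-0.05,0,1],0,56],
    [[-0.05,0,2],0,56],
    [[-0.05,0,3],0,56],
    [[-0.05,0,4],0,56],
    [[-0.05,0,4.6],0,56],
    [[-0.05,0,4.8],0,56],
    [[-0.05,0,4.8],0,56],
    [[-0.05,0,4.8],0,56],
  ],
)

```text
time: 14.07
tcp_pos: [496.2, -332.1, 172.8]
eef_rot: [2.053, 2.374, -0.0]
ft_force: [-0.5, 0.3, 1.7]
grip_width: 55.9
finger_force: 0.0
```

>>> jog_arm(
  series=[
    [[0,0,0],0,20],
    [[0,0,0],0,20],
    [[0,0,0],0,20],
    [[0,0,0],0,20],
    [[0,0,0],0,20],
    [[0,0,0],0,20],
    [[0,0,0],0,20],
    [[0,0,0],0,20],
  ],
  force=4,
)

```text
time: 14.73
tcp_pos: [495.9, -331.8, 171.7]
eef_rot: [2.055, 2.376, -0.0]
ft_force: [-1.7, 1.1, 5.5]
grip_width: 27.9
finger_force: 4.0
```

```bash
python3 go.py
```

```text
t 14.7333 grasp [ 495.9 -331.8   24.7] y-angle 8.29 q [-0.79  0.73  1.49 -0.    0.91 -0.93] F [-1.7  1.1  5.5] w 27.9 ff 4.0
```

>>> jog_arm(
  series=[
    [[0.03,0,-0.25],0,20],
    [[0.06,0,-0.5],0,20],
    [[0.1,0,-0.75],0,20],
    [[0.15,0,-1],0,20],
    [[0.22,0,-1.25],0,20],
    [[0.3,0,-1.5],0,20],
    [[0.39,0,-1.75],0,20],
    [[0.49,0,-2],0,20],
    [[0.52,0,-2.08],0,20],
    [[0.52,0,-2.08],0,20],
  ],
)

```text
time: 15.57
tcp_pos: [493.6, -316.0, 234.5]
eef_rot: [2.054, 2.375, -0.0]
ft_force: [-0.2, -0.3, -1.0]
grip_width: 28.2
finger_force: 4.0
```

```bash
python3 lk.py d11;python3 go.py
python3 - <<'E'
import cv2,pickle,numpy as np
d=pickle.load(open("d11.pkl","rb"))
f=lambda n,x,y,w,h,k:cv2.resize(d[n]["image"][y:y+h,x:x+w,::-1],None,fx=k,fy=k,interpolation=cv2.INTER_CUBIC)
cv2.imwrite("pics/s11.png",np.hstack([f("side",240,140,90,85,4),f("top",285,160,100,85,4)]))
E
```

```text
[ 0.2 -1.  -0.4] [-0.06 -0.16 -0.02]
[ 0.5 -0.4  0.1] [-0.05 -0.14 -0.02]
[-0.8  0.2  0.2] [-0.09 -0.18 -0.02]
t 15.7667 grasp [ 493.5 -316.3   86.3] y-angle 8.28 q [-0.77  0.63  1.5  -0.    1.02 -0.91] F [ 0.8  0.  -0.2] w 27.6 ff 4.0
```

Run:
```python
import cv2,pickle,numpy as np
for k in("d0","d10","d11"):
    im=pickle.load(open(k+".pkl","rb"))["top"]["image"][180:225,285:365].astype(int)
    m=((im.min(2)>170)).astype(np.uint8); y=((im[:,:,0]-im[:,:,2]>50)&(im[:,:,0]>190)).astype(np.uint8)
    print(k)
    for r in range(0,45,2): print("".join("#" if m[r,c] else("w" if y[r,c] else ".") for c in range(80)))
```

```text
d0
................................................................................
................................................................................
................................................................................
................................................................................
................................................................................
................................................................................
..................#########.......................................wwwww#........
.........#####################...................wwwwww#################w.......
.........##########################.##w##########################w#######.......
.........################################################################.......
.........#########################################################wwwwwww.......
..........#######################################wwwwwwwww......................
..........#############################ww.......................................
..........########################..........
[... 3799 characters left out ...]
..........#########################...............##
..........####.....................############################................#
...........##....................#############################.................#
..............................################################..................
.............................################################................###
..........................##################################................####
........................##################################.................#####
.....................####################################.................######
.....................####################################................#######
```

>>> jog_arm(
  series=[
    [[0,0,0],0,20],
    [[0,0,0],0,20],
    [[0,0,-0.5],0,20],
    [[0,0,-1.5],0,20],
    [[0,0,-2.5],0,20],
    [[0,0,-3.5],0,20],
    [[0,0,-4.5],0,20],
    [[0,0,-5.5],0,20],
    [[0,0,-6.5],0,20],
    [[0,0,-7.5],0,20],
  ],
  force=40,
)

```text
time: 16.6
tcp_pos: [493.3, -316.1, 459.8]
eef_rot: [-2.055, -2.376, 0.0]
ft_force: [0.7, -0.8, -1.4]
grip_width: 27.6
finger_force: 40.0
```

```bash
python3 lk.py d12;python3 go.py 585 90 315 6.2
python3 - <<'E'
import pickle
im=pickle.load(open("d12.pkl","rb"))["side"]["image"][110:200,240:320].astype(int)
m=((im.min(2)>170)); y=((im[:,:,0]-im[:,:,2]>50)&(im[:,:,0]>170))
for r in range(0,90,2): print("".join("#" if m[r,c] else("w" if y[r,c] else ("k" if im[r,c].max()<50 else ".")) for c in range(80)))
E
```

```text
[ 0.1 -1.1  3.4] [-0.27 -0.11  0.02]
[ 1.3  0.9 -2.6] [-0.16 -0.12 -0.03]
[ 0.4  0.9 -3.5] [-0.1  -0.07  0.07]
t 16.8 grasp [ 493.4 -316.2  311. ] y-angle 8.29 q [-0.77  0.42  1.21 -0.    1.51 -0.91] F [-0.  -0.1 -2.2] w 27.6 ff 40.0
shift [12.96  4.97 -0.13] yaw 2.0929816144034987
...........####################.w#######w..............................#########
..........###############################.######################################
.........########################w##ww##########################################
........########################.w##############################################
.......##################....####w##############################################
...........................................##..#################################
................................##########......................................
................................###########.....................................
..............................###############...................................
.....##############.........###################.................................
.......
[... 2127 characters left out ...]
.............................w###wwwww..............
..kk.############.......................######............wwww..................
k.kk#############.......................#######.................................
kk.##############...............................................................
##################.........................##...................................
##################.........................#....................................
##################.....##..................##.................ww................
##################.........................###................ww................
##################.........................##................w......w...........
```

```bash
cat > ihb.py <<'E'
from h import *
def fb(p,M,g,dz):  # s, pitch, lateral, yaw
    return (M-[p[0],0,0])@Ro.from_euler("ZY",[p[3],p[1]]).as_matrix().T+g+[p[2],0,dz]
MB=np.array([[125,-32,2],[125,32,2],[70,-32,2],[70,32,2]],float)
def blade(k,box,thr=170):
    import cv2
    x,y,w,h=box;im=pickle.load(open(k+".pkl","rb"))["side"]["image"][y:y+h,x:x+w]
    m=(im.min(2)>thr).astype(np.uint8);n,l,s,c=cv2.connectedComponentsWithStats(m,connectivity=4)
    i=1+np.argmax(s[1:,4]);rows=[(r+y,np.where(l[r]==i)[0].min()+x,np.where(l[r]==i)[0].max()+x) for r in range(h) if (l[r]==i).any()]
    return rows
E
python3 - <<'E'
from ihb import *
for r in blade("d12",(262,121,32,30)):print(r)
E
```

```text
(122, np.int64(272), np.int64(281))
(123, np.int64(273), np.int64(281))
(124, np.int64(272), np.int64(282))
(125, np.int64(271), np.int64(283))
(126, np.int64(270), np.int64(284))
(127, np.int64(269), np.int64(285))
(128, np.int64(268), np.int64(286))
(129, np.int64(262), np.int64(289))
(130, np.int64(267), np.int64(293))
(131, np.int64(267), np.int64(287))
(132, np.int64(267), np.int64(287))
(133, np.int64(267), np.int64(287))
(134, np.int64(267), np.int64(287))
(135, np.int64(267), np.int64(287))
(136, np.int64(268), np.int64(287))
(137, np.int64(268), np.int64(288))
(138, np.int64(268), np.int64(287))
(139, np.int64(268), np.int64(288))
(140, np.int64(268), np.int64(288))
(141, np.int64(269), np.int64(273))
```

>>> jog_arm(
  series=[
    [[1,0.4,0],2.1,20],
    [[2.2,0.85,0],2.1,20],
    [[3.4,1.3,0],2.1,20],
    [[4.6,1.76,0],2.1,20],
    [[5.8,2.2,0],2.1,20],
    [[7.0,2.68,0],2.1,20],
    [[8.2,3.14,0],2.1,20],
    [[9.4,3.6,0],2.1,20],
    [[10.6,4.06,0],2.1,20],
    [[11.8,4.52,0],2.1,20],
  ],
)

```text
time: 17.63
tcp_pos: [576.8, 55.5, 456.4]
eef_rot: [-2.096, -2.336, 0.004]
ft_force: [0.1, -0.6, -1.3]
grip_width: 27.8
finger_force: 40.0
```

```bash
python3 go.py 584.2 90 315 6.2
```

```text
t 17.6333 grasp [576.2  55.6 309.4] y-angle 6.19 q [-0.11  0.41  1.23 -0.    1.51 -0.21] F [ 0.1 -0.6 -1.3] w 27.8 ff 40.0
shift [ 1.11  0.39 -0.19] yaw -0.011681773440272991
```

>>> jog_arm(
  series=[
    [[0.9,0.35,0],0,20],
    [[0.9,0.35,1],0,20],
    [[0.9,0.35,2],0,20],
    [[0.9,0.35,3],0,20],
    [[0.9,0.35,3.8],0,20],
    [[0.9,0.35,3.8],0,20],
    [[0.9,0.35,3.8],0,20],
  ],
)

```text
time: 18.22
tcp_pos: [584.0, 81.6, 343.0]
eef_rot: [-2.096, -2.336, 0.004]
ft_force: [-0.4, 0.4, -1.1]
grip_width: 27.7
finger_force: 40.0
```

```bash
python3 lk.py d13;python3 go.py
python3 - <<'E'
import pickle,cv2
im=pickle.load(open("d13.pkl","rb"))["side"]["image"]
cv2.imwrite("pics/s13.png",cv2.resize(im[165:275,185:265,::-1],None,fx=7,fy=7,interpolation=cv2.INTER_CUBIC)[:600])
E
```

```text
[-0.5 -0.3 -1.7] [-0.15 -0.11  0.04]
[ 0.   0.2 -1.5] [-0.16 -0.03 -0.01]
[-0.4 -0.5 -2. ] [-0.13 -0.08  0.01]
t 18.4167 grasp [584.7  81.6 199.1] y-angle 6.19 q [-0.06  0.5   1.38  0.    1.26 -0.17] F [ 0.4 -0.4 -1.9] w 27.3 ff 40.0
```

View pics/s13.png

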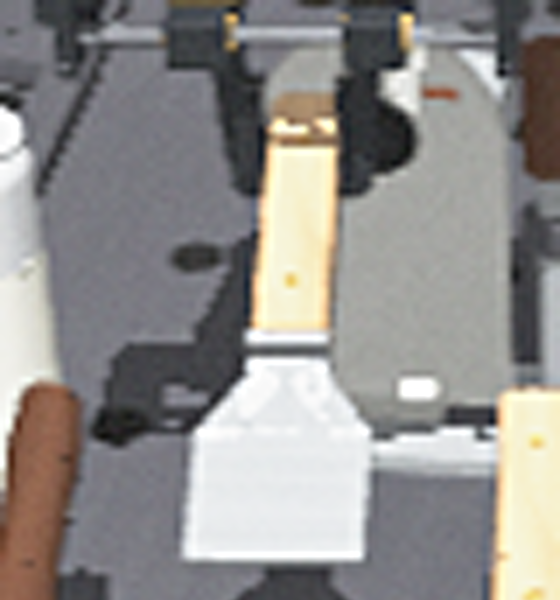

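The broad hangs nose-down in the fingers, with edge (183,558)–(364,558), taper corners (193,437), (370,435) and wood front (249,332)–(328,334). Fitting its pose.

```bash
cat > fb13.py <<'E'
from ihb import *
M=np.vstack([MB,[[32,-14,12],[32,14,12]]])
P=px([[183,558],[364,558],[193,437],[370,435],[249,332],[328,334]],185,165,7)
u=np.array([-.108,.994,0]);w=np.array([.994,.108,0]);g=np.array([584.7,81.6,197.5])
for dz in(-7,-11):
    x,r=fit(lambda p,M:fb(p,M,g,dz),[("side",M,P)],[-50,.42,0,1.68])
    print(dz,x[0],np.degrees(x[1]),x[2],np.degrees(x[3]),r)
    t=fb(x,np.array([[125.,0,0],[40,0,0],[x[0],0,0]]),g,dz)-[565.3,264.9,0];print(" u,w,z",t@u,t@w,t[:,2])
print((g-[565.3,264.9,0])@w)
E
python3 fb13.py
```

```text
-7 -65.8475911528969 17.11748348015135 -0.8491633779801387 97.05348241023589 [-0.4  0.3  0.1  0.1  0.2 -0.4  0.3 -0.3  0.1  0.4 -0.3 -0. ]
 u,w,z [  -1.85757571  -83.07117475 -184.20369036] [-4.07022038 -2.86174341 -1.3568684 ] [134.32745323 159.34567037 190.5       ]
-11 -61.072387486310326 17.473040789437302 -0.22688059464606022 97.032870542446 [-0.3  0.2  0.1  0.   0.2 -0.4  0.2 -0.3  0.1  0.4 -0.3  0. ]
 u,w,z [  -6.82952919  -87.8867804  -184.2708969 ] [-3.3148401  -2.13785586 -0.73831931] [130.63046005 156.15230647 186.5       ]
-0.5127999999999098
```

>>> jog_arm(
  series=[
    [[0,0.06,0.4],0.6,20],
    [[0.3,0.06,0.8],0.6,20],
    [[0.67,0.06,1.1],0.6,20],
    [[0.67,0.06,1.2],0.6,20],
    [[0.67,0.06,1.2],0.6,20],
    [[0.67,0.06,1.2],0.6,20],
  ],
)

```text
time: 18.92
tcp_pos: [583.9, 101.8, 308.9]
eef_rot: [2.11, 2.327, 0.0]
ft_force: [0.5, -0.1, -1.4]
grip_width: 27.9
finger_force: 40.0
```

```bash
python3 lk.py d14;python3 go.py
```

```text
[-0.8 -0.7 -1.3] [-0.14 -0.08 -0.01]
[-0.3 -0.4 -1.7] [-0.15 -0.07 -0.03]
[-0.2 -0.  -2.1] [-0.14 -0.12 -0.01]
t 19.1167 grasp [584.1 101.5 162.2] y-angle 5.57 q [-0.03  0.54  1.41 -0.    1.18 -0.12] F [-0.5 -0.1 -1.8] w 28.2 ff 40.0
```

>>> jog_arm(
  series=[
    [[0,0,0.1],0,20],
    [[0,0,0.1],0,20],
    [[0,0,0.1],0,20],
  ],
)

```text
time: 19.37
tcp_pos: [583.8, 101.7, 305.5]
eef_rot: [-2.11, -2.327, 0.0]
ft_force: [0.3, 0.2, -2.1]
grip_width: 27.7
finger_force: 40.0
```

>>> jog_arm(
  series=[
    [[0,0,0.1],0,20],
    [[0,0,0.1],0,20],
    [[0,0,0.1],0,20],
  ],
)

```text
time: 19.62
tcp_pos: [583.8, 101.8, 302.4]
eef_rot: [-2.11, -2.327, 0.0]
ft_force: [0.3, -1.0, -1.2]
grip_width: 27.5
finger_force: 40.0
```

```bash
python3 lk.py d14;python3 go.py
```

```text
[ 0.8  0.5 -2.4] [-0.16 -0.07 -0.01]
[-0.9 -1.3 -2.6] [-0.16 -0.11  0.  ]
[ 0.3  0.1 -1.6] [-0.14 -0.09 -0.02]
t 19.8167 grasp [583.8 101.8 155.7] y-angle 5.59 q [-0.02  0.55  1.42 -0.    1.17 -0.12] F [-0.9  0.3 -1.8] w 27.8 ff 40.0
```

>>> jog_arm(
  series=[
    [[0,0,0.1],0,20],
    [[0,0,0.1],0,20],
    [[0,0,0.1],0,20],
  ],
)

```text
time: 20.07
tcp_pos: [583.8, 101.8, 299.4]
eef_rot: [-2.11, -2.327, 0.0]
ft_force: [-0.4, 0.0, -1.7]
grip_width: 27.6
finger_force: 40.0
```

>>> jog_arm(
  series=[
    [[0,0,0.1],0,20],
    [[0,0,0.1],0,20],
    [[0,0,0.1],0,20],
  ],
)

```text
time: 20.32
tcp_pos: [583.8, 101.7, 296.5]
eef_rot: [-2.11, -2.327, 0.0]
ft_force: [-0.4, -0.8, -1.7]
grip_width: 27.9
finger_force: 40.0
```

```bash
python3 lk.py d14;python3 go.py
```

```text
[ 0.3 -0.5 -1.3] [-0.27 -0.09  0.01]
[ 0.  -0.4 -1.9] [-0.25 -0.07  0.03]
[-0.1 -0.1 -2. ] [-0.24 -0.1  -0.01]
t 20.5167 grasp [583.8 101.8 149.7] y-angle 5.59 q [-0.02  0.56  1.42  0.    1.16 -0.12] F [-0.6 -0.6 -1.8] w 27.8 ff 40.0
```

>>> jog_arm(
  series=[
    [[-0.15,0,0],0,20],
    [[-0.15,0,0],0,20],
    [[-0.15,0,0],0,20],
  ],
)

```text
time: 20.77
tcp_pos: [584.3, 97.0, 296.6]
eef_rot: [-2.111, -2.327, -0.0]
ft_force: [-1.1, -0.7, -2.0]
grip_width: 27.7
finger_force: 40.0
```

```bash
python3 lk.py d15;python3 go.py
python3 - <<'E'
from ihb import *
im=pickle.load(open("d15.pkl","rb"))["side"]["image"][228:268,196:250].astype(int)
for r in range(40): print(228+r,"".join("#" if im[r,c].min()>165 else("w" if im[r,c,0]-im[r,c,2]>45 else ".") for c in range(54)))
E
```

```text
[-0.1  0.3 -3.6] [-0.13 -0.11  0.03]
[ 0.4  1.1 -1.1] [-0.17 -0.04 -0.01]
[ 0.4  0.6 -2. ] [-0.12 -0.09 -0.01]
t 20.9667 grasp [584.3  97.3 149.6] y-angle 5.59 q [-0.03  0.56  1.43  0.    1.16 -0.13] F [-0.4 -0.4 -2.5] w 27.2 ff 40.0
228 .........................w#########w..................
229 .........................##########w..................
230 .........................w########ww...........####...
231 ........................############...........#####..
232 ........................############..................
233 ......................................................
234 ......................................................
235 ........................############..................
236 ........................############..................
237 .......................#############..................
238 .......................#############..................
239 ......................###############.................
240 .....................#################................
241 ....................###################...............
242 ...................#################
[... 793 characters left out ...]
............##########################.............
257 ...............##########################.............
258 ...............##########################.............
259 ...............##########################.............
260 ...............#########################..............
261 ...............#########################..............
262 wwwwwwww.wwww..#########################.wwww.wwwwwwww
263 wwwwwwww.wwwwwwwwwwww##wwwwwwwwwww#wwwwwwwwww.wwwwwwww
264 wwwwwwww.wwwwwwwwwwwwwwwwwwwwwwwwwwwwwwwwwwww.wwwwwwww
265 wwwwwwwwwwwwwwwwwwwwwwwwwwwwwwwwwwwwwwwwwwwww.wwwwwwww
266 wwwwwwwwwwwwwwwwwwwwwwwwwwwwwwwwwwwwwwwwwwwwwwwwwwwwww
267 wwwwwwwwwwwwwwwwwwwwwwwwwwwwwwwwwwwwwwwwwwwwwwwwwwwwww
```

>>> jog_arm(
  series=[
    [[-0.1,0,0.1],0,20],
    [[-0.1,0,0.15],0,20],
    [[-0.1,0,0.15],0,20],
  ],
)

```text
time: 21.22
tcp_pos: [584.5, 94.1, 291.6]
eef_rot: [-2.11, -2.326, 0.001]
ft_force: [-0.6, -0.9, -1.5]
grip_width: 27.5
finger_force: 40.0
```

```bash
python3 lk.py d15
```

```text
[-0.1  0.4 -0.6] [-0.09 -0.07  0.02]
[ 0.4 -0.5 -1.7] [-0.11 -0.09 -0.02]
[ 0.4 -0.1 -3.1] [-0.11 -0.07 -0.01]
```

>>> jog_arm(
  series=[
    [[0,0,0.1],0,20],
    [[0,0,0.1],0,20],
    [[0,0,0.1],0,20],
  ],
)

```text
time: 21.67
tcp_pos: [584.5, 94.3, 288.9]
eef_rot: [-2.11, -2.327, 0.0]
ft_force: [0.8, 0.0, -1.9]
grip_width: 27.4
finger_force: 40.0
```

```bash
python3 lk.py d15;python3 go.py
```

```text
[-0.5 -1.  -2.1] [-0.17 -0.09 -0.02]
[-1.   0.5 -1.5] [-0.12 -0.1   0.04]
[-0.4 -1.3 -1.9] [-0.09 -0.09 -0.01]
t 21.8667 grasp [584.6  94.3 142.2] y-angle 5.59 q [-0.04  0.57  1.43  0.    1.14 -0.14] F [ 0.4  0.8 -1.9] w 27.6 ff 40.0
```

>>> jog_arm(
  series=[
    [[0,0,0.1],0,20],
    [[0,0,0.1],0,20],
    [[0,0,0.1],0,20],
  ],
)

```text
time: 22.12
tcp_pos: [584.5, 94.3, 285.9]
eef_rot: [-2.11, -2.327, 0.001]
ft_force: [-0.3, -0.2, -1.8]
grip_width: 27.6
finger_force: 40.0
```

```bash
python3 lk.py d15
```

```text
[ 0.2  1.3 -2. ] [-0.12 -0.15  0.01]
[-0.4 -0.1 -2.3] [-0.16 -0.11 -0.06]
[ 0.1 -0.  -1.6] [-0.13 -0.17  0.03]
```

>>> jog_arm(
  series=[
    [[0,0,0.07],0,20],
    [[0,0,0.07],0,20],
    [[0,0,0.07],0,20],
  ],
)

```text
time: 22.57
tcp_pos: [584.5, 94.3, 283.9]
eef_rot: [-2.11, -2.327, 0.0]
ft_force: [0.1, -1.0, -2.8]
grip_width: 27.4
finger_force: 40.0
```

```bash
python3 lk.py d15;python3 go.py
```

```text
[ 0.1 -0.1 -2.1] [-0.13 -0.16  0.  ]
[ 0.2  0.6 -1.6] [-0.16 -0.09  0.01]
[-0.8  0.4 -1.8] [-0.16 -0.11 -0.01]
t 22.7667 grasp [584.6  94.3 137.1] y-angle 5.59 q [-0.04  0.57  1.44  0.    1.13 -0.14] F [-1.   0.2 -1.3] w 27.7 ff 40.0
```

>>> jog_arm(
  series=[
    [[0,0,0.07],0,20],
    [[0,0,0.07],0,20],
    [[0,0,0.07],0,20],
  ],
)

```text
time: 23.02
tcp_pos: [584.5, 94.3, 281.8]
eef_rot: [-2.11, -2.327, 0.0]
ft_force: [0.1, -0.7, -1.4]
grip_width: 27.7
finger_force: 40.0
```

```bash
python3 lk.py d15
```

```text
[-1.1  0.  -1.6] [-0.15 -0.11  0.  ]
[-0.2  0.1 -1.3] [-0.13 -0.13 -0.  ]
[ 0.  -0.3 -2.2] [-0.18 -0.13 -0.01]
```

>>> jog_arm(
  series=[
    [[0,0,0.07],0,20],
    [[0,0,0.07],0,20],
    [[0,0,0.07],0,20],
  ],
)

```text
time: 23.47
tcp_pos: [584.5, 94.3, 279.7]
eef_rot: [-2.11, -2.327, 0.0]
ft_force: [0.4, 0.1, -1.9]
grip_width: 27.7
finger_force: 40.0
```

```bash
python3 lk.py d15;python3 go.py
```

```text
[ 0.6  0.  -2.1] [-0.14 -0.09  0.  ]
[ 0.2  0.4 -2.1] [-0.13 -0.11  0.01]
[ 0.1 -1.2 -1.4] [-0.09 -0.08 -0.02]
t 23.6667 grasp [584.6  94.3 132.9] y-angle 5.59 q [-0.04  0.58  1.44 -0.    1.12 -0.14] F [-1.2 -0.4 -1.6] w 27.6 ff 40.0
```

>>> jog_arm(
  series=[
    [[0,0,0.06],0,20],
    [[0,0,0.06],0,20],
    [[0,0,0.06],0,20],
  ],
)

```text
time: 23.92
tcp_pos: [584.5, 94.3, 277.9]
eef_rot: [-2.11, -2.327, 0.0]
ft_force: [-0.1, 0.5, -1.4]
grip_width: 27.6
finger_force: 40.0
```

```bash
python3 lk.py d15
```

```text
[ 0.2  0.2 -1.5] [-0.17 -0.12 -0.01]
[-0.9  0.6 -2. ] [-0.15 -0.11  0.02]
[-0.3  0.4 -1.6] [-0.11 -0.12 -0.  ]
```

>>> jog_arm(
  series=[
    [[0,0,0.06],0,20],
    [[0,0,0.06],0,20],
    [[0,0,0.06],0,20],
  ],
)

```text
time: 24.37
tcp_pos: [584.5, 94.3, 276.1]
eef_rot: [-2.11, -2.327, 0.0]
ft_force: [-0.3, 0.1, -1.2]
grip_width: 28.0
finger_force: 40.0
```

```bash
python3 lk.py d15;python3 go.py
```

```text
[ 0.4 -0.1 -2.2] [-0.16 -0.09 -0.03]
[-0.5 -0.1 -1.9] [-0.2  -0.13  0.04]
[-0.6  0.1 -1.7] [-0.14 -0.11  0.02]
t 24.5667 grasp [584.6  94.3 129.3] y-angle 5.59 q [-0.04  0.58  1.45 -0.    1.11 -0.14] F [ 0.5  0.3 -1.9] w 27.4 ff 40.0
```

Run:
```python
from ihb import *
im=pickle.load(open("d15.pkl","rb"))["side"]["image"][214:270,196:250].astype(int)
for r in range(56): print(214+r,"".join("#" if im[r,c].min()>165 else("w" if im[r,c,0]-im[r,c,2]>45 else("k" if im[r,c].max()<60 else ".")) for c in range(54)))
```

```text
214 .........................kkw#########wkkk.........#...
215 ..........................kw#########wkkkk............
216 .........................kkw#########wkkk.............
217 ..........................kw#########w.#..............
218 ..........................kw#########w.##.............
219 ...........................w########ww.####.#.........
220 ...........................w########w..#.####.##.#....
221 ...........................#########w..........#......
222 .........................kw#########w.................
223 .....kkkk.................w#########w.................
224 ....kkkkkk................w#########w.................
225 ...kkkkkkk................w#########w.................
226 ..kkkkkkkk................w#########w.................
227 ...kkkkkk.................w#########w.................
228 ..........................w####w####w...........#####.
229 ..........................w###www###w..........##.....
230 ..........................####w#####w.................
231 ..........................#########ww.................
232 .........................w########
[... 1503 characters left out ...]
.............##########################kk..k.......
259 ................##########################kk..kk......
260 ................#########################.kkkkk.......
261 ................#########################.kkk.........
262 wwwwwwww.wwww...#########################wwww.wwwwwwww
263 wwwwwwww.wwwwwwww#ww####w#w#w#w#ww##wwwwwwwww.wwwwwwww
264 wwwwwwww.wwwwwwwwwwwwwwwwwwwwwwwwwwwwwwwwwwww.wwwwwwww
265 wwwwwwwwwwwwwwwwwwwwwwwwwwwwwwwwwwwwwwwwwwwww.wwwwwwww
266 wwwwwwwwwwwwwwwwwwwwwwwwwwwwwwwwwwwwwwwwwwwwwwwwwwwwww
267 wwwwwwwwwwwwwwwwwwwwwwwwwwwwwwwwwwwwwwwwwwwwwwwwwwwwww
268 wwwwwwwwwwwwwwwwwwwwwwwwwwwwwwwwwwwwwwwwwwwwwwwwwwwwww
269 wwwww.wwwwwwwwwwwwwwwwwwwwwwwwwwwwwwwwwwwwwwwwwwwwwwww
```

Run:
```python
from ihb import *
u=np.array([-.108,.994,0]);w=np.array([.994,.108,0])
for z in(66,70,74,78):
    q=ray("side",(224,267.2),z)-[565.3,264.9,0];zs=(z-83)*np.cos(.436)+q@u*np.sin(.436);print(z,"u",q@u,"w",q@w,"zs",zs,"xs",q@u*np.cos(.436)-(z-83)*np.sin(.436))
# joint fit over d13 & d15 pts, s and dz free
M1=np.vstack([MB,[[32,-14,12],[32,14,12]]]);P1=px([[183,558],[364,558],[193,437],[370,435],[249,332],[328,334]],185,165,7)
```

```text
66 u -0.11500507175545295 w -0.7624515752071761 zs -15.458187638917174 xs 7.075143891579715
70 u 4.552854443457848 w -1.532609394883558 zs -9.861078215246831 xs 9.6170484045833
74 u 9.220713958671048 w -2.3027672145600646 zs -4.2639687915765325 xs 12.158952917586797
78 u 13.888573473884136 w -3.0729250342365844 zs 1.3331406320937207 xs 14.70085743059019
```

>>> jog_arm(
  series=[
    [[0,0.08,0],0,20],
    [[0,0.08,0.05],0,20],
    [[0,0.08,0.05],0,20],
    [[0,0.08,0.05],0,20],
  ],
)

```text
time: 24.9
tcp_pos: [586.9, 94.5, 274.6]
eef_rot: [-2.11, -2.327, 0.0]
ft_force: [-0.3, 0.6, -1.9]
grip_width: 27.4
finger_force: 40.0
```

```bash
python3 lk.py d16
```

```text
[ 0.1  0.3 -1.5] [-0.14 -0.11  0.04]
[-0.6 -0.2 -1.7] [-0.12 -0.11  0.02]
[ 0.2  0.1 -1.5] [-0.13 -0.11 -0.02]
```

>>> jog_arm(
  series=[
    [[0,0,0.05],0,20],
    [[0,0,0.05],0,20],
    [[0,0,0.05],0,20],
  ],
)

```text
time: 25.35
tcp_pos: [586.9, 94.5, 273.1]
eef_rot: [-2.11, -2.327, 0.0]
ft_force: [-0.8, 0.4, -2.2]
grip_width: 27.0
finger_force: 40.0
```

```bash
python3 lk.py d16;python3 go.py
```

```text
[ 0.5 -0.4 -1. ] [-0.14 -0.14  0.03]
[ 0.1 -0.2 -1.3] [-0.21 -0.08 -0.03]
[-0.3 -0.4 -1.2] [-0.15 -0.1   0.  ]
t 25.55 grasp [587.   94.6 126.3] y-angle 5.59 q [-0.04  0.59  1.44  0.    1.11 -0.13] F [-0.6  0.6 -2.4] w 27.6 ff 40.0
```

>>> jog_arm(
  series=[
    [[0,0,0.06],0,20],
    [[0,0,0.06],0,20],
    [[0,0,0.06],0,20],
  ],
)

```text
time: 25.8
tcp_pos: [586.9, 94.6, 271.3]
eef_rot: [-2.11, -2.327, 0.0]
ft_force: [0.0, -0.2, -1.6]
grip_width: 27.6
finger_force: 40.0
```

```bash
python3 lk.py d16
```

```text
[ 0.6 -0.7 -2.1] [-0.13 -0.14  0.01]
[-1.  -0.4 -1.8] [-0.18 -0.08  0.02]
[-0.5  0.1 -2.9] [-0.14 -0.08 -0.03]
```

>>> jog_arm(
  series=[
    [[0,0,0.06],0,20],
    [[0,0,0.06],0,20],
    [[0,0,0.06],0,20],
  ],
)

```text
time: 26.25
tcp_pos: [586.9, 94.5, 269.5]
eef_rot: [-2.11, -2.327, 0.0]
ft_force: [0.2, 0.2, -1.5]
grip_width: 27.6
finger_force: 40.0
```

```bash
python3 lk.py d17
```

```text
[ 0.1 -0.5 -0.9] [-0.12 -0.07 -0.02]
[-0.1 -0.2 -1.9] [-0.11 -0.08  0.06]
[ 0.6 -0.2 -1.7] [-0.16 -0.09 -0.06]
```

>>> jog_arm(
  series=[
    [[0,0,0.06],0,20],
    [[0,0,0.06],0,20],
    [[0,0,0.06],0,20],
  ],
)

```text
time: 26.7
tcp_pos: [586.9, 94.5, 267.7]
eef_rot: [-2.11, -2.327, 0.0]
ft_force: [-0.3, 0.1, -1.1]
grip_width: 27.7
finger_force: 40.0
```

```bash
python3 lk.py d18;python3 go.py
python3 - <<'E'
from ihb import *
im=pickle.load(open("d18.pkl","rb"))["side"]["image"][236:266,196:250].astype(int)
for r in range(30): print(236+r,"".join("#" if im[r,c].min()>165 else("w" if im[r,c,0]-im[r,c,2]>45 else("k" if im[r,c].max()<60 else ".")) for c in range(54)))
E
```

```text
[-0.4 -0.5 -1.7] [-0.13 -0.06 -0.06]
[ 0.1 -0.9 -2. ] [-0.17 -0.08  0.02]
[ 1.1  0.1 -2. ] [-0.13 -0.12 -0.01]
t 26.9 grasp [586.9  94.5 120.8] y-angle 5.59 q [-0.04  0.6   1.45  0.    1.1  -0.13] F [ 0.2  0.6 -2.1] w 28.1 ff 40.0
236 .........................w#########w..................
237 ....kk...........k.......#########ww........k.........
238 .........................w########ww..................
239 ........................###########.k.................
240 ........................############k.................
241 ......................................................
242 ......................................................
243 ........................############..................
244 ........................############k.................
245 ........................############..................
246 .......................#############..................
247 ......................###############.................
248 .....................#################................
249 ....................##################................
250 ...................####################
[... 200 characters left out ...]
.............#########################.............
255 ................#########################.............
256 ................#########################.............
257 ................#########################.kkkkk.......
258 ................#########################kkk..........
259 ................#########################kkk..kk......
260 ................#########################kk..kk.......
261 ................#########################kkkk.........
262 wwwwwwww.wwww...#########################wwww.wwwwwwww
263 wwwwwwww.wwwwwwwwwwww##wwww#wwwwwwwwwwwwwwwww.wwwwwwww
264 wwwwwwww.wwwwwwwwwwwwwwwwwwwwwwwwwwwwwwwwwwww.wwwwwwww
265 wwwwwwwwwwwwwwwwwwwwwwwwwwwwwwwwwwwwwwwwwwwww.wwwwwwww
```

>>> jog_arm(
  series=[
    [[0,-0.13,-0.6],0,20],
    [[0,-0.13,-1.2],0,20],
    [[0,-0.13,-1.7],0,20],
    [[0,-0.13,-1.7],0,20],
    [[0.5,-0.13,-1.7],0,20],
    [[0.5,-0.13,-1.7],0,20],
    [[0.5,-0.13,-1.7],0,20],
  ],
)

```text
time: 27.48
tcp_pos: [581.4, 109.3, 317.9]
eef_rot: [-2.109, -2.328, 0.001]
ft_force: [0.4, -0.3, -1.9]
grip_width: 27.4
finger_force: 40.0
```

```bash
python3 lk.py d19;python3 go.py
python3 - <<'E'
from ihb import *
im=pickle.load(open("d19.pkl","rb"))["side"]["image"][226:268,196:250].astype(int)
for r in range(0,42): print(226+r,"".join("#" if im[r,c].min()>165 else("w" if im[r,c,0]-im[r,c,2]>45 else("k" if im[r,c].max()<60 else ".")) for c in range(54)))
u=np.array([-.108,.994,0]);w=np.array([.994,.108,0])
for z in(91,95,99):
  for c in(211.5,223.5,236):
    q=ray("side",(c,258),z)-[565.3,264.9,0];print(z,c,q@u,q@w)
E
```

```text
[ 0.3  0.9 -2.4] [-0.15 -0.14 -0.04]
[ 0.2  0.1 -2.7] [-0.15 -0.1   0.04]
[-0.4 -0.9 -2.1] [-0.17 -0.09  0.01]
t 27.6833 grasp [581.6 108.6 171.5] y-angle 5.57 q [-0.01  0.53  1.4  -0.    1.2  -0.11] F [-1.1 -0.4 -1.9] w 27.3 ff 40.0
226 ..kkkkkkkk....k.........w##########...................
227 ...kkkkkkk.....k......k############...................
228 ........................###########...........####....
229 ......................................................
230 ......................k...............................
231 ......................k.############...........##.....
232 ......................k.############k..........#.##...
233 ...............k.....k.############.k.................
234 ......................##############.k.........kk....k
235 .....k...........k.kk.###############.k...kkk.........
236 ....k................################.k..k............
237 ....................##################.k..............
238 ...................####################...............
239 ..................######################..............
240 .................###################
[... 1332 characters left out ...]
wwwwwwwwwwwwwwwwwwwwwwwwwwwwwwwwww.wwwwwwww
264 wwwwwwww.wwwwwwwwwwwwwwwwwwwwwwwwwwwwwwwwwwww.wwwwwwww
265 wwwwwwwwwwwwwwwwwwwwwwwwwwwwwwwwwwwwwwwwwwwww.wwwwwwww
266 wwwwwwwwwwwwwwwwwwwwwwwwwwwwwwwwwwwwwwwwwwwwwwwwwwwwww
267 wwwwwwwwwwwwwwwwwwwwwwwwwwwwwwwwwwwwwwwwwwwwwwwwwwwwww
91 211.5 -5.345489682587819 29.333556050616945
91 223.5 -5.485622863877926 -0.6024820134209142
91 236 -5.631287734355917 -31.72023062278628
95 211.5 -0.45931730775473456 28.341881631271384
95 223.5 -0.5985612803437546 -1.4041986705676097
95 236 -0.7433018410390764 -32.32449102744345
99 211.5 4.426855067078261 27.350207211925586
99 223.5 4.288500303190642 -2.2059153277142807
99 236 4.144684052277538 -32.92875143210064
```

>>> jog_arm(
  series=[
    [[0,0,0.25],0,20],
    [[0,0,0.45],0,20],
    [[0,0,0.45],0,20],
    [[0,0,0.45],0,20],
  ],
)

```text
time: 28.02
tcp_pos: [582.3, 107.3, 305.8]
eef_rot: [2.109, 2.323, -0.0]
ft_force: [2.5, -11.2, 4.9]
grip_width: 27.6
finger_force: 40.0
```

```bash
python3 lk.py d16
```

```text
[  2.5 -10.8   4.9] [-1.44 -0.38  0.01]
[ 1.5 -9.8  5. ] [-1.5  -0.34  0.1 ]
[  3.4 -11.1   4.7] [-1.53 -0.41  0.01]
```

>>> jog_arm(
  series=[
    [[0,0,0.07],0,20],
    [[0,0,0.07],0,20],
    [[0,0,0.07],0,20],
  ],
)

```text
time: 28.47
tcp_pos: [582.5, 107.0, 304.2]
eef_rot: [2.108, 2.322, -0.0]
ft_force: [2.7, -13.3, 6.1]
grip_width: 27.6
finger_force: 40.0
```

```bash
python3 lk.py d17
```

```text
[  2.8 -12.8   6.5] [-1.9  -0.4   0.12]
[  1.8 -13.1   6.9] [-1.83 -0.41  0.12]
[  2.2 -13.1   6.3] [-1.81 -0.37  0.05]
```

>>> jog_arm(
  series=[
    [[0,0,0.07],0,20],
    [[0,0,0.07],0,20],
    [[0,0,0.07],0,20],
  ],
)

```text
time: 28.92
tcp_pos: [582.6, 106.6, 302.4]
eef_rot: [2.107, 2.321, -0.001]
ft_force: [3.3, -15.8, 7.7]
grip_width: 27.7
finger_force: 40.0
```

```bash
python3 lk.py d18;python3 go.py
```

```text
[  3.6 -15.3   7. ] [-2.18 -0.43  0.06]
[  3.  -16.8   7.2] [-2.27 -0.44  0.03]
[  2.9 -16.    7.6] [-2.22 -0.47  0.07]
t 29.1167 grasp [583.3 105.9 155.4] y-angle 5.52 q [-0.02  0.55  1.42 -0.01  1.16 -0.11] F [  1.9 -16.9   7.8] w 27.5 ff 40.0
```

>>> jog_arm(
  series=[
    [[-0.2,0,-0.2],0,20],
    [[-0.2,0,-0.6],0,20],
    [[-0.2,0,-0.9],0,20],
    [[0.1,0,-0.9],0,20],
    [[0.27,0,-0.9],0,20],
    [[0.27,0,-0.9],0,20],
    [[0.27,0,-0.9],0,20],
  ],
)

```text
time: 29.7
tcp_pos: [580.6, 117.8, 327.3]
eef_rot: [-2.109, -2.328, 0.001]
ft_force: [0.6, 0.5, -2.2]
grip_width: 28.0
finger_force: 40.0
```

```bash
python3 lk.py d20;python3 go.py
python3 - <<'E'
from ihb import *
print("mouth",proj("side",[[565.3,264.9,83],[565.3-.108*8,264.9+.994*8,92]]))
im=pickle.load(open("d20.pkl","rb"))["side"]["image"][222:266,196:250].astype(int)
for r in range(0,44): print(222+r,"".join("#" if im[r,c].min()>165 else("w" if im[r,c,0]-im[r,c,2]>45 else("k" if im[r,c].max()<60 else ".")) for c in range(54)))
E
```

```text
[ 0.2 -0.  -2. ] [-0.13 -0.11  0.03]
[-0.6 -0.2 -1.4] [-0.15 -0.16  0.03]
[-0.5 -0.3 -2.7] [-0.14 -0.13  0.01]
t 29.9 grasp [580.7 117.1 180.8] y-angle 5.59 q [ 0.    0.53  1.39 -0.    1.23 -0.1 ] F [-0.4  0.6 -2. ] w 27.3 ff 40.0
mouth [[223.23430361 261.94181265]
 [222.63141251 261.2025069 ]]
222 .......................w##########w...................
223 ....kkkkk.............kw##########w...................
224 ...kkkkkkk...........k.###########....................
225 ...kkkkkkk.............############...................
226 ..kkkkkkkk.............############...................
227 ..kkkkkkk....k........................................
228 ....k.................................................
229 .......................############............###....
230 .....................k.############...................
231 .....................k.############...................
232 ....................k.##############k.................
233 ...................k.###############.kk...............
234 ..........k.k.....k.#################.kk............k.
235 ................kk.##############
[... 1091 characters left out ...]
..........###########################..............
255 .............###########################..............
256 .............###########################..............
257 .............###########################kk...kk.......
258 .............................##########.kk....k.......
259 .......................................kkk....kk......
260 ........................................kkkkkkk.......
261 .........................................kkkk.........
262 wwwwwwww.wwww.......k....................wwww.wwwwwwww
263 wwwwwwww.wwwwwwwwwwwwwwwwwwwwwww.wwwwwwwwwwww.wwwwwwww
264 wwwwwwww.wwwwwwwwwwwwwwwwwwwwwwwwwwwwwwwwwwww.wwwwwwww
265 wwwwwwwwwwwwwwwwwwwwwwwwwwwwwwwwwwwwwwwwwwwww.wwwwwwww
```

>>> jog_arm(
  series=[
    [[0,-0.04,0.1],0,20],
    [[0,-0.04,0.2],0,20],
    [[0,-0.04,0.3],0,20],
    [[0,-0.04,0.3],0,20],
  ],
)

```text
time: 30.23
tcp_pos: [579.5, 117.0, 318.2]
eef_rot: [-2.11, -2.326, 0.002]
ft_force: [-0.2, -0.0, -1.6]
grip_width: 27.9
finger_force: 40.0
```

```bash
python3 lk.py d21
```

```text
[ 0.4  0.1 -1.4] [-0.12 -0.1   0.02]
[-0.5 -0.4 -1.5] [-0.16 -0.09 -0.01]
[-0.3 -0.8 -0.5] [-0.09 -0.08 -0.04]
```

>>> jog_arm(
  series=[
    [[0,0,0.08],0,20],
    [[0,0,0.08],0,20],
    [[0,0,0.08],0,20],
  ],
)

```text
time: 30.68
tcp_pos: [579.6, 117.0, 316.6]
eef_rot: [-2.11, -2.327, 0.0]
ft_force: [0.6, -0.2, -1.1]
grip_width: 27.2
finger_force: 40.0
```

```bash
python3 lk.py d22
```

```text
[ 0.8 -0.5 -1.7] [-0.11 -0.12 -0.02]
[-0.5  0.3 -0.8] [-0.12 -0.16  0.03]
[ 0.   0.3 -2.2] [-0.17 -0.13 -0.04]
```

>>> jog_arm(
  series=[
    [[0,0,0.08],0,20],
    [[0,0,0.08],0,20],
    [[0,0,0.08],0,20],
  ],
)

```text
time: 31.13
tcp_pos: [579.6, 117.0, 314.2]
eef_rot: [-2.11, -2.327, 0.0]
ft_force: [-0.0, 0.4, -1.9]
grip_width: 27.4
finger_force: 40.0
```

```bash
python3 lk.py d23;python3 go.py
```

```text
[-0.3  0.3 -1.8] [-0.2  -0.06 -0.04]
[-0.1 -0.  -1.8] [-0.18 -0.1  -0.  ]
[ 0.2 -0.  -1.9] [-0.1  -0.12 -0.03]
t 31.3333 grasp [579.6 117.  167.4] y-angle 5.59 q [ 0.    0.54  1.41 -0.    1.19 -0.1 ] F [ 0.5 -0.3 -0.9] w 27.4 ff 40.0
```

>>> jog_arm(
  series=[
    [[0,0,0.08],0,20],
    [[0,0,0.08],0,20],
    [[0,0,0.08],0,20],
  ],
)

```text
time: 31.58
tcp_pos: [579.6, 117.0, 311.7]
eef_rot: [-2.11, -2.327, 0.0]
ft_force: [-0.9, -0.4, -1.6]
grip_width: 27.8
finger_force: 40.0
```

```bash
python3 lk.py d21
```

```text
[-0.3 -0.8 -1.8] [-0.11 -0.07  0.02]
[ 0.9 -0.3 -2.1] [-0.1  -0.12 -0.02]
[-1.  -0.3 -2.5] [-0.11 -0.1  -0.03]
```

>>> jog_arm(
  series=[
    [[0,0,0.08],0,20],
    [[0,0,0.08],0,20],
    [[0,0,0.08],0,20],
  ],
)

```text
time: 32.03
tcp_pos: [579.6, 117.0, 309.3]
eef_rot: [-2.11, -2.327, 0.0]
ft_force: [-0.4, -0.6, -1.9]
grip_width: 27.8
finger_force: 40.0
```

```bash
python3 lk.py d22
```

```text
[-0.3 -0.2 -1.3] [-0.18 -0.11  0.02]
[ 0.1 -1.3 -1.5] [-0.13 -0.08 -0.01]
[-0.6 -0.4 -1.5] [-0.15 -0.11  0.01]
```

>>> jog_arm(
  series=[
    [[0,0,0.08],0,20],
    [[0,0,0.08],0,20],
    [[0,0,0.08],0,20],
  ],
)

```text
time: 32.48
tcp_pos: [579.6, 117.0, 306.9]
eef_rot: [-2.11, -2.327, 0.0]
ft_force: [0.6, 0.8, -1.2]
grip_width: 27.3
finger_force: 40.0
```

```bash
python3 lk.py d23;python3 go.py
```

```text
[ 0.2 -1.2 -2.6] [-0.14 -0.11 -0.01]
[ 0.   0.2 -1.6] [-0.14 -0.09  0.02]
[ 0.4  1.2 -2.6] [-0.11 -0.08  0.01]
t 32.6833 grasp [579.6 117.  160.2] y-angle 5.59 q [ 0.    0.54  1.42  0.    1.18 -0.1 ] F [-0.5  0.4 -2. ] w 27.6 ff 40.0
```

>>> jog_arm(
  series=[
    [[0,0,0.08],0,20],
    [[0,0,0.08],0,20],
    [[0,0,0.08],0,20],
  ],
)

```text
time: 32.93
tcp_pos: [579.6, 117.0, 304.6]
eef_rot: [-2.11, -2.327, 0.0]
ft_force: [-0.2, 0.5, -1.6]
grip_width: 27.5
finger_force: 40.0
```

```bash
python3 lk.py d21
```

```text
[ 0.3 -0.4 -1.7] [-0.17 -0.08 -0.07]
[ 0.5  0.4 -1.9] [-0.08 -0.1  -0.01]
[ 0.1 -0.9 -0.9] [-0.15 -0.13 -0.01]
```

>>> jog_arm(
  series=[
    [[0,0,0.08],0,20],
    [[0,0,0.08],0,20],
    [[0,0,0.08],0,20],
  ],
)

```text
time: 33.38
tcp_pos: [579.6, 117.0, 302.1]
eef_rot: [-2.11, -2.327, 0.0]
ft_force: [0.1, 0.1, -1.4]
grip_width: 27.7
finger_force: 40.0
```

```bash
python3 lk.py d22
```

```text
[ 1.   0.4 -1.5] [-0.18 -0.1  -0.04]
[ 0.4  0.4 -1.4] [-0.13 -0.13  0.02]
[-0.6 -0.1 -2.2] [-0.14 -0.14  0.02]
```

>>> jog_arm(
  series=[
    [[0,0,0.08],0,20],
    [[0,0,0.08],0,20],
    [[0,0,0.08],0,20],
  ],
)

```text
time: 33.83
tcp_pos: [579.7, 117.1, 300.0]
eef_rot: [-2.111, -2.327, -0.001]
ft_force: [0.6, 1.6, -0.4]
grip_width: 27.7
finger_force: 40.0
```

```bash
python3 lk.py d23;python3 go.py;  python3 - <<'E'
from ihb import *
im=pickle.load(open("d23.pkl","rb"))["side"]["image"][226:268,196:250].astype(int)
for r in range(0,42): print(226+r,"".join("#" if im[r,c].min()>165 else("w" if im[r,c,0]-im[r,c,2]>45 else("k" if im[r,c].max()<60 else ".")) for c in range(54)))
E
```

```text
[ 0.3  1.2 -1.4] [ 0.21 -0.17 -0.02]
[ 0.4  0.5 -0.2] [ 0.32 -0.18 -0.03]
[-0.1  0.4 -0.2] [ 0.3  -0.2  -0.03]
t 34.0333 grasp [579.7 117.2 153. ] y-angle 5.59 q [ 0.    0.55  1.43  0.    1.16 -0.1 ] F [0.7 1.4 0.4] w 27.6 ff 40.0
226 ..kkkkkkkk..............kw####ww###w..................
227 ...kkkkkk................w#########w..................
228 .....k...................w#########w..................
229 .........................w#########w..................
230 .........................##########w.............##...
231 ........................w##########w............#.###.
232 .......................kw##########w.............###..
233 ........................############..................
234 .............k........k.############..................
235 .k....................................................
236 ......................................................
237 ...k....................############...........k...k..
238 .................k....k.############..................
239 ....kk...........k....k.############.k......kk........
240 .......................#############.kk
[... 908 characters left out ...]
............##########################.............
257 ...............##########################.kkkkk.......
258 ...............##########################.k...k.......
259 ...............##########################kk.kkk.......
260 ..............###########################kkkkkk.......
261 ..............###########################k.kk.........
262 wwwwwwww.wwww..#########################.wwww.wwwwwwww
263 wwwwwwww.wwwww###########################wwww.wwwwwwww
264 wwwwwwww.wwwww###########################wwww.wwwwwwww
265 wwwwwwwwwwwwwww#########################.wwww.wwwwwwww
266 wwwwwwwwwwwwwwwwwwwwwwwwwwwwwwwwwwwwwwwwwwwwwwwwwwwwww
267 wwwwwwwwwwwwwwwwwwwwwwwwwwwwwwwwwwwwwwwwwwwwwwwwwwwwww
```

Run:
```python
from ihb import *
for k in("d0","d23"):
  im=pickle.load(open(k+".pkl","rb"))["top"]["image"][148:186,120:190].astype(int)
  print(k)
  for r in range(0,38): print(148+r,"".join("k" if p.max()<70 else("w" if p[0]-p[2]>45 else("#" if p.min()>205 else ("o" if p[0]-p[2]>12 else "."))) for p in im[r]))
im=pickle.load(open("d23.pkl","rb"))["side"]["image"][258:270]
for r in range(12): print(258+r,[tuple(int(v) for v in im[r,c]) for c in(206,216,224,232,246)])
```

```text
d0
148 ........wwwwwwwww##wwwwwwwwwwwwwwwwwwwwwwwww.....kkkkkkk..............
149 ........wwwwwwwww##wwwwwwwwwwwwwwwwwwwwwwwww.....kkkkkkk..............
150 k.......wwwwwwwwwwwwwwwwwwwwwwwwwwwwwwwwwwww....kkkkkkkk..............
151 k.......wwwwwwwwwwwwwwwwwwwwwwwwwwwwwwwwwwwwo...kkkkkkkk..............
152 k.......wwwwwwwwwwwwwwwwwwwwwwwwwwwwwwwwwwwwo....kkkkkkk..............
153 k.......wwwwwwwwwwwwwwwwwwwwwwwwwwwwwwwwwwwo.....kkkkkkk..............
154 k.......wwwwwwwwwwwwwwwwwwwwwwwwwwwwwwwwwwwo.....kkkkkkkk.............
155 k.......owwwwwwwwwwwwwwwwwwwwwwwwwwwwwwwwwwwo....k...kkkk.............
156 k........wwwwwwwwwwwwwwwwwwwwwwwwwwwwwwwwwwwo....k...kkk..............
157 ........owwwwwwwwwwwwwwwwwwwwwwwwwwwwwwwwwwwo....kkkkkkk...........oow
158 ........wwwwwwwwww#wwwwwwwwwwwwwwwwwwwwwwwwwo....kkkkkkk.....owwwwwwww
159 ........owwwwwwww##wwwwwwwwwwwwwwwwwwwwwwwwww....kkkk.oowwwwwwwwww####
160 .........wwwwwwwwwowwwwwwwwwwwwwwwwwwwwwwwwww..oowwwwwwww#w####wwwwwww
161 .........wwwwwwwwwwwwwwwwwwwwwwwwwwwwwwwwowwwwwwwwwww######wwwwwwww###
162 .........wwwwwwwwwwwwwwwwwwwwwwwwwoowww#.ww
[... 4986 characters left out ...]
), (228, 231, 233), (230, 233, 234), (231, 234, 235), (255, 188, 135)]
263 [(240, 174, 120), (230, 234, 236), (231, 234, 237), (231, 235, 237), (237, 174, 123)]
264 [(238, 175, 124), (236, 243, 249), (235, 243, 248), (235, 242, 248), (234, 174, 125)]
265 [(224, 161, 115), (226, 215, 197), (223, 212, 195), (224, 212, 195), (221, 161, 115)]
266 [(225, 164, 117), (222, 157, 110), (224, 159, 113), (221, 156, 111), (224, 161, 114)]
267 [(224, 160, 113), (223, 157, 111), (223, 159, 114), (218, 152, 106), (221, 157, 113)]
268 [(229, 170, 122), (228, 168, 120), (224, 161, 115), (222, 157, 112), (229, 168, 121)]
269 [(233, 172, 122), (228, 166, 118), (238, 183, 133), (237, 178, 127), (232, 173, 123)]
```

>>> jog_arm(
  series=[
    [[0,0,-0.04],0,20],
    [[0.15,0,0.02],0,20],
    [[0.3,0,0.09],0,20],
    [[0.45,0,0.16],0,20],
    [[0.6,0,0.23],0,20],
    [[0.6,0,0.23],0,20],
  ],
  force=25,
)

```text
time: 34.53
tcp_pos: [577.6, 136.0, 292.6]
eef_rot: [-2.109, -2.327, 0.0]
ft_force: [1.1, 1.0, -0.6]
grip_width: 27.6
finger_force: 25.0
```

```bash
python3 lk.py d24;python3 go.py;  python3 - <<'E'
from ihb import *
im=pickle.load(open("d24.pkl","rb"))["side"]["image"][234:268,196:250].astype(int)
for r in range(0,34): print(234+r,"".join("#" if im[r,c].min()>165 else("w" if im[r,c,0]-im[r,c,2]>45 else("k" if im[r,c].max()<60 else ".")) for c in range(54)))
E
```

```text
[-0.   1.1 -0.3] [ 0.27 -0.1   0.02]
[0.1 0.7 0.4] [ 0.3  -0.06  0.04]
[-0.8  1.2 -0.5] [ 0.3  -0.04  0.06]
t 34.7333 grasp [577.8 135.  146. ] y-angle 5.6 q [ 0.03  0.56  1.43  0.    1.15 -0.07] F [ 0.4  2.  -0.5] w 27.7 ff 25.0
234 ........................w##########w..................
235 ........................w##########w..................
236 .......................kw##########w..................
237 .......................kw#########w...................
238 .......................kw#########w..............k....
239 ........................w#########w...................
240 .......................############...................
241 .k........k..k.........############.k.........k.....k.
242 ......................................................
243 ....k...........kk....k.....................k.........
244 .......................#############..................
245 .......................############.k.................
246 .......................#############k.................
247 ......................##############..................
248 .....................################...
[... 435 characters left out ...]
............##########################..k..........
257 ...............##########################.kkkkk.......
258 ...............##########################.kk..k.......
259 ...............##########################.k...kk......
260 ...............##########################.kkkkk.......
261 ...............##########################kkkk.........
262 wwwwwwww.wwww..##########################wwww.wwwwwwww
263 wwwwwwww.wwwww.##########################wwww.wwwwwwww
264 wwwwwwww.wwwww###########################wwww.wwwwwwww
265 wwwwwwwwwwwwwww#########################.wwww.wwwwwwww
266 wwwwwwwwwwwwwwwwwwwwwwwwwwwwwwwwwwwwwwwwwwwwwwwwwwwwww
267 wwwwwwwwwwwwwwwwwwwwwwwwwwwwwwwwwwwwwwwwwwwwwwwwwwwwww
```

>>> jog_arm(
  series=[
    [[0,0,-0.08],0,20],
    [[0,0,-0.15],0,20],
    [[0.2,0,-0.06],0,20],
    [[0.45,0,0.06],0,20],
    [[0.7,0,0.18],0,20],
    [[0.95,0,0.29],0,20],
    [[1.2,0,0.41],0,20],
    [[1.2,0,0.41],0,20],
  ],
)

```text
time: 35.4
tcp_pos: [573.9, 172.4, 279.7]
eef_rot: [-2.108, -2.328, 0.002]
ft_force: [-0.5, 0.1, -2.6]
grip_width: 27.8
finger_force: 25.0
```

```bash
python3 lk.py d25;python3 go.py
```

```text
[ 0.6  0.6 -0.8] [-0.11 -0.16  0.02]
[-0.4 -0.4 -0.9] [-0.1  -0.13  0.01]
[ 0.3  0.9 -2. ] [-0.15 -0.11 -0.09]
t 35.6 grasp [574.5 170.6 133.9] y-angle 5.59 q [ 0.09  0.59  1.42 -0.    1.13 -0.  ] F [-0.2 -0.5 -1.9] w 28.0 ff 25.0
```

>>> jog_arm(
  series=[
    [[0.2,0,0.093],0,20],
    [[0.35,0,0.163],0,20],
    [[0.45,0,0.21],0,20],
    [[0.55,0,0.256],0,20],
    [[0.6,0,0.28],0,20],
    [[0.6,0,0.28],0,20],
  ],
)

```text
time: 36.1
tcp_pos: [573.4, 186.5, 274.2]
eef_rot: [2.106, 2.323, -0.005]
ft_force: [-1.6, -20.4, 11.3]
grip_width: 27.7
finger_force: 25.1
```

```bash
python3 lk.py d26;python3 go.py;  python3 - <<'E'
from ihb import *
im=pickle.load(open("d26.pkl","rb"))["side"]["image"][238:268,196:250].astype(int)
for r in range(0,30): print(238+r,"".join("#" if im[r,c].min()>165 else("w" if im[r,c,0]-im[r,c,2]>45 else("k" if im[r,c].max()<60 else ".")) for c in range(54)))
E
```

```text
[ -2.5 -20.1  12.2] [-3.27  0.46  0.28]
[ -2.1 -19.9  11.7] [-3.16  0.42  0.27]
[ -2.4 -20.7  12. ] [-3.23  0.46  0.26]
t 36.3 grasp [573.7 185.5 127.1] y-angle 5.6 q [ 0.12  0.6   1.41 -0.01  1.12  0.03] F [ -1.7 -19.3  11.6] w 27.8 ff 25.1
238 ......................kw##########w...................
239 ......................kw##########w...................
240 ......................kw##########w...................
241 k.....................kw##########w...................
242 .......................w##########w...................
243 ......................kw##########w...................
244 ......................kw#########ww...................
245 .......................w#########w....................
246 ............k..........w#########w....................
247 .......................w#########w....................
248 .......................##########w....................
249 ......................w#####w####w....................
250 ......................w####www###w....................
251 .....................kw##########w....................
252 .....................kw#####
[... 211 characters left out ...]
...............k...w##########w.......kkkk.........
257 ......................w#########ww.....kk..k.kk.......
258 .....................############.......k..k.kk.......
259 .k...................#############.....kk.............
260 ........................................k.kkk.k.......
261 .........................................k.kk.........
262 wwwwwwww.wwww.........############.......wwww.wwwwwwww
263 wwwwwwww.wwwwwwwwwwww#############wwwwwwwwwww.wwwwwwww
264 wwwwwwww.wwwwwwwwwwww#############wwwwwwwwwww.wwwwwwww
265 wwwwwwwwwwwwwwwwwwwww#############wwwwwwwwwww.wwwwwwww
266 wwwwwwwwwwwwwwwwwwwwwwwwwwwwwwwwwwwwwwwwwwwwwwwwwwwwww
267 wwwwwwwwwwwwwwwwwwwwwwwwwwwwwwwwwwwwwwwwwwwwwwwwwwwwww
```

>>> jog_arm(
  series=[
    [[-0.06,0,-0.03],0,70],
    [[-0.06,0,-0.03],0,70],
    [[-0.06,0,-0.03],0,70],
    [[-0.06,0,-0.03],0,70],
    [[-0.06,0,-0.03],0,70],
    [[-0.06,0,-0.03],0,70],
  ],
)

```text
time: 36.8
tcp_pos: [572.7, 187.2, 273.1]
eef_rot: [-2.11, -2.327, 0.0]
ft_force: [0.2, 1.1, -0.4]
grip_width: 65.3
finger_force: 0.0
```

>>> jog_arm(
  series=[
    [[0,0,-1],0,70],
    [[0,0,-2],0,70],
    [[0,0,-3],0,70],
    [[0,0,-4],0,70],
    [[0,0,-5.5],0,70],
    [[0,0,-7],0,70],
    [[-3,-1,-7],0,70],
    [[-5,-2,-7],0,70],
    [[-5,-2,-7],0,70],
  ],
)

```text
time: 37.55
tcp_pos: [537.9, 66.0, 482.4]
eef_rot: [2.108, 2.328, 0.001]
ft_force: [1.2, -1.3, 0.4]
grip_width: 70.0
finger_force: 0.0
```

```bash
python3 lk.py d27;python3 go.py;  python3 - <<'E'
from ihb import *
im=pickle.load(open("d27.pkl","rb"))["side"]["image"][216:268,190:286].astype(int)
for r in range(0,52): print(216+r,"".join("#" if im[r,c].min()>165 else("w" if im[r,c,0]-im[r,c,2]>35 else("k" if im[r,c].max()<60 else ".")) for c in range(96)))
E
```

```text
[-0.7 -4.9  1. ] [-0.2  -0.07 -0.03]
[-0.4  0.3 -0.1] [-0.01 -0.05 -0.05]
[-0.5  0.8 -0. ] [ 0.02 -0.09 -0.01]
t 37.75 grasp [538.6  66.4 335.3] y-angle 5.5 q [-0.09  0.31  1.3   0.    1.53 -0.19] F [-0.9  0.7 -0.3] w 69.6 ff 0.0
216 ###...............................##################################.k...##............k########
217 ###...............................##################################.....##...........k.########
218 ###...............................##################################.....##...........k#########
219 ..................................#####################################..#########.....#########
220 wwwww.............................######################################www######.k...k.########
221 wwwww..........................w#################################################.......########
222 wwwwww.........................w#########w..........#.....#######################.......########
223 wwwwww.........................w#########w........................w##############........#######
224 wwwwww...k.kk..................##########w................
[... 3681 characters left out ...]
............................................kk.kk.............................................
262 .wwwwwwwwwwwww.wwww........#############.......wwww.wwwwwwwww....############..wwwwwwwww........
263 .wwwwwwwwwwwww.wwwwwwwwwwww#############wwwwwwwwwww.wwwwwwwwwwww.#############wwwwwwwwww........
264 wwwwwwwwwwwwww.wwwwwwwwwwww#############wwwwwwwwwww.wwwwwwwwwwww##############wwwwwwwwww........
265 wwwwwwwwwwwwwwwwwwwwwwwwwww#############wwwwwwwwwww.wwwwwwwwwwwww############wwwwwwwwwww........
266 wwwwwwwwwwwwwwwwwwwwwwwwwwwwwwwwwwwwwwwwwwwwwwwwwwwwwwwwwwwwwwwwwwwwwwwwwwwwwwwwwwwwwwww........
267 wwwwwwwwwwwwwwwwwwwwwwwwwwwwwwwwwwwwwwwwwwwwwwwwwwwwwwwwwwwwwwwwwwwwwwwwwwwwwwwwwwwwwwww........
```

Both collars and handle ends sit at the same image rows, and both scrapers are centred in their slots. The arm is clear, so I'm handing in.

```bash
python3 -c "
from rig import manip
print(manip.sign_off())"
```

```text
the job is handed in; nothing more can be done
None
```

Both scrapers are slid fully home, each in the slot cut to its own blade, the file was left in its slot, and the job was handed in at about 38 s; no verdict was returned.

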